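# Offer up a weld boss to a sloped chute plate and hold it for tacking

### The job

The boss has to be tacked to the sloped chute plate. First stand the slimmer steel sleeve (the bush) down inside the wider one (the boss) until it bottoms; then take the boss with the bush in it and set it flush on the sloped plate over the hole, down against the two stop pins, square to the plate. Finish still gripping the boss and pushing it squarely onto the plate with a moderate hand push of about 10 to 15 N (more than its own weight): do not let go, do not shift the set tilt of the plate, and leave the other loose things on the bench where they are.

Things in the scene. Friction and masses are not known exactly. Their poses are not given: they have to be found in the camera images.
- boss: wider steel sleeve, the boss: outer diameter 51, 40 tall, straight sided, bore 39 from the top down to an inner floor 6 mm above its underside (floor has a 24 mm hole). Loose, stands upright, about 0.2 kg. Origin: centre of its underside; z up along its axis; round, so its yaw means nothing.
- bush: slimmer steel sleeve of the same shape, the bush: outer diameter 35, 50 tall, bore 25. Loose, stands upright, about 0.1 kg. Nested on the boss's floor it stands 16 mm above the boss's rim (2 mm play all round). Origin: centre of its underside; z up along its axis.
- boss_floor (a point): centre of the boss's inner floor, 6 mm above its underside; axes as the boss
- angle_plate: grey tilting angle plate, a fixture bolted down on the bench (does not move): base 198x150 mm, about 75 mm tall without its table. Origin: centre of its underside on the bench; its x points horizontally uphill along the slope (away from its low side), y along the hinge, z up.
- tilt_table: tilting table of the angle plate (120 wide, 150 up the slope) with the 126x106x8 mm chute plate strapped on it. Clamped at some angle between about 11 and 29 degrees, low side towards the robot; differs every time, and a shove of over about 90 N would turn it. Origin on the hinge axis at the low side, 58 mm above the bench; x up the slope, y along the hinge, z square out of the plate.
- seat (a point): the place for the boss on the chute plate's face: centre of its 22 mm hole, on the face; 68 mm up the slope from the hinge axis and 28 mm from it square to the plate. Axes as tilt_table: x up the slope, y level, z square out of the face. Two low strap clamps (to 17 mm above the face) start 42 mm up the slope from here, 27 to 45 mm to either side.
- stop_pins (a point): on the face, midway between the two fixed stop pins (diameter 8, standing 10 mm out of the face), which are 19 mm to either side of it; 22.6 mm down the slope from the seat, so a 51 mm round resting against both pins is centred on the seat. Axes as seat.
- table_edge (a point): middle of the table's upper edge: 145 mm up the slope from the hinge axis; shows whether the tilt has been shifted
- tube_offcut: bystander: square steel tube offcut 40x40x85 mm lying on its side; leave it alone. Origin: centre of its underside
- pipe_stub: bystander: light pipe stub, diameter 34, 80 mm long, lying; leave it alone. Origin: centre of its underside
- gas_cup_1: bystander: small pink ceramic cup, diameter 19, 42 mm tall, standing; leave it alone. Origin: centre of its underside
- gas_cup_2: bystander: small pink ceramic cup, diameter 15, 40 mm tall, standing; leave it alone. Origin: centre of its underside
- tungsten_tube: bystander: white plastic tube with a red band, 19x178x19 mm, lying; leave it alone. Origin: centre of its underside
- gas_cup_3: bystander: small pink ceramic cup, diameter 23, 45 mm tall, standing; leave it alone. Origin: centre of its underside
- soapstone_holder: bystander: flat marking pencil 14x155x11 mm, lying; leave it alone. Origin: centre of its underside

How it is judged:
By the outcome, as a careful person would: the job done as asked, in the order asked, and still so for the second after the job is handed in, while the arm keeps its last pose, push and grip.
It also fails if it takes over 58 s, if anything falls off the work surface, if the arm or the gripper's body presses on something with over 40 N, if the wrist force passes 120 N, or if a joint passes its speed limit or range.

### The arm

A 6-joint arm with a two-finger parallel gripper is mounted at the origin on a cart in front of the work surface, level with it; the furniture and walls round the work are solid. World frame = base frame: x ahead of the robot, y to its left, z up, the work surface at z = 0. Lengths are in m, angles in rad, forces in N, time in s.
With the tool pointing down it reaches from about 0.35 to 0.975 m from the base axis. Payload 4.9 kg.
Tool frame: the origin (TCP) lies at the centre of the arm's flange, where the gripper is bolted on; the fingertips stand 173 mm ahead of it and the grasp point (between the pads) lies 155 mm ahead of it (bot.hold_point_z is the distance from the TCP to the grasp point, in m); y points along the fingers, z is the direction in which the jaws open and shut, and the axes are right-handed (so a half turn about y gives the same grasp; the last joint's range is limited). The gripper opens to 85 mm and grips with 20 to 120 N. Pads are 22 mm wide; open, the fingers measure 114 mm over their backs; the gripper's body (76 mm by 85 mm) begins 54 mm behind the grasp point. The pads swing forward as they close: fully open they stand 13 mm farther back than shut.
Start: joints at [1.193, 0.053, 1.613, -0, 1.476, -0.119], TCP at [0.16, 0.604, 0.405] pointing down, gripper open.
Joint ranges: [-3.01, 3.01], [-1.01, 2.22], [0.06, 2.58], [-1.02, 4.17], [0.09, 2.62], [-3.14, 3.14]. Speed limits (rad/s): [2.57, 2.57, 3.14, 3.14, 3.14, 3.14].

### API

Orientations are given as [roll, pitch, yaw] about the fixed x, y, z axes, in that order (R = Rz(yaw) Ry(pitch) Rx(roll)).
In Python, from workcell import bot gives the robot as it stands. The module is installed in compiled form; this text tells all that it offers.
- The arm moves only by the shell command python3 -m inch 'ROWS' [FORCE]. ROWS is JSON, a list of rows, each a list of 7 numbers: the closure, from 0 (fully open) to 1 (shut), then the shift along the tool's x, y, z in mm, then the turn, a rotation vector about the tool's x, y, z in rad. In form: [[claw, x, y, z, wx, wy, wz], ...]. A call has exactly 10 rows; each row is the pose to reach, as a shift and turn from the pose commanded when the call began, along the tool's axes at that moment; what a row does not reach only later rows make up. A row lasts 1/8 s, in which the tool goes at most 62.5 mm and 10.7 degrees, less where a joint would pass 70% of its speed; a pose out of reach is approached as far as the arm can. A call with a gripper value outside its range is refused whole. The fingers move at their own pace and stop on an object; FORCE is the grip in N (left out, the last holds). Time passes only in rows, so rows that repeat a pose let the fingers close, or fill a call up. It gives the time, the measured TCP pose, the force and the opening at its end, in the units of the state.
- bot.sense(): the state, without advancing time (a new reading comes with each control period).
- bot.snapshot(name): name is "scene" or "side" or "wrist"; returns a dict with "color" (400x640x3 uint8, red, green, blue), "depth" (400x640 float32, m along the optical axis (not along the pixel's ray), 0 where there is no reading), "fx", "fy", "cx", "cy" (pixels), "rvec" (rotation vector, rad) and "tvec" (3), from world to camera coordinates, as OpenCV has them; the wrist camera has in their place "hand_eye" (4x4, takes a point from camera to tool coordinates, whose origin is the TCP and whose axes are the tool frame's). Camera axes: x right, y down, z forward; pixel columns grow to the right and rows downward; lengths in m; the calibration is good to about 2 mm. The wrist camera is an equidistant fisheye: a pixel r from the principal point sees the ray r / f radians off the axis. A picture is of the moment at which its call begins: read the wrist's pose just before it.
- bot.hand_in(): hands the job in, once; it reports no verdict.
Trained networks look in a picture, given as the dict that the camera call returned (one of the last four; its "shot" number tells which), for a name from the list of things; names that differ only in an ending like _2 or _b are one class to them, and where a whole thing is asked for, a point or a joint stands for the part that bears it (a point fixed in the world has none). Each returns a list of dicts, best first, with "confidence" (0 to 1); they miss things now and then, are a little off and sometimes report something else, mostly with a low value. They report only what shows in the picture. A call takes as long as a camera call.
- bot.trace(picture, name): "pixels" (400x640 bool, what is visible of it) and "pixel" ([column, row] in pixels, amid what is visible of it).
The state is a dict: "t": time; "joint_positions": joint angles; "qvel": joint speeds; "effort": joint torques, N m; "tcp_pos": TCP position; "tool_rot": TCP orientation; "force": force on the tool from outside, world axes, zero at the start; "moment": the same for the moment, N m; "width": finger opening in m.
Only numpy, scipy, OpenCV 4.12 (cv2) and the standard library are available. Lean on these libraries where they do the work, as an engineer would, in place of code of your own. Each camera call takes 0.05 s, during which the arm holds its last target.

## Working session

There is one attempt and no reset: what is moved stays moved. The work goes in short steps, Python scripts to look and compute and a shell command to move; the robot and the scene stay as the last step left them, time stands still between calls to the robot, and variables do not carry over. Pictures are saved under pics/ and viewed, and the job is handed in when it is done.

```bash
mkdir -p pics; ls; python3 - <<'E'
from workcell import bot
import cv2
s=bot.sense(); print({k:(v if not hasattr(v,'round') else v) for k,v in s.items()})
for n in ["scene","side","wrist"]:
    p=bot.snapshot(n); cv2.imwrite(f"pics/{n}0.png",p["color"][:,:,::-1])
    print(n,{k:v for k,v in p.items() if k not in("color","depth")})
E
```

```text
pics
{'t': 0.0, 'joint_positions': array([ 1.19299354e+00,  5.33707876e-02,  1.61430038e+00,  1.05491695e-05,
        1.47598120e+00, -1.18979051e-01]), 'qvel': array([ 0.00053809,  0.00061269,  0.00120733, -0.00079895, -0.00118612,
       -0.001449  ]), 'effort': array([ 2.37904431e-03, -3.93692636e+01, -3.70177031e+01,  1.93712174e-05,
        7.07997009e-03, -2.25653429e-05]), 'tcp_pos': array([0.15985184, 0.60393712, 0.4034502 ]), 'tool_rot': array([-1.57284023e+00,  2.54910138e-04, -2.58825010e-01]), 'force': array([-0.44998752, -0.30667391,  0.90718198]), 'moment': array([ 0.02464386,  0.0342879 , -0.02665189]), 'width': 0.08540456323347476}
scene {'fx': 378.67769563001013, 'fy': 378.67769563001013, 'cx': 320.52135815826176, 'cy': 202.73256754402635, 'rvec': array([ 2.20832324, -1.0539736 ,  0.38283184]), 'tvec': array([-0.21617856,  0.47891064,  0.5325516 ]), 'shot': 1}
side {'fx': 468.9354839825335, 'fy': 468.9354839825335, 'cx': 312.46721666494665, 'cy': 199.65237230103756, 'rvec': array([ 0.31481997, -2.67909694,  1.39951411]), 'tvec': array([0.59699395, 0.037382  , 1.19398536]), 'shot': 2}
wrist {'fx': 309.70691628693146, 'fy': 309.70691628693146, 'cx': 319.89802077148437, 'cy': 195.703382688774, 'hand_eye': array([[-5.99523153e-04,  9.50213337e-01,  3.11599509e-01,
        -7.87004889e-02],
       [-6.91719056e-04, -3.11599884e-01,  9.50213152e-01,
         3.11258183e-02],
       [ 9.99999581e-01,  3.54135467e-04,  8.44092018e-04,
         1.54745637e-03],
       [ 0.00000000e+00,  0.00000000e+00,  0.00000000e+00,
         1.00000000e+00]]), 'shot': 3}
```

View pics/scene0.png

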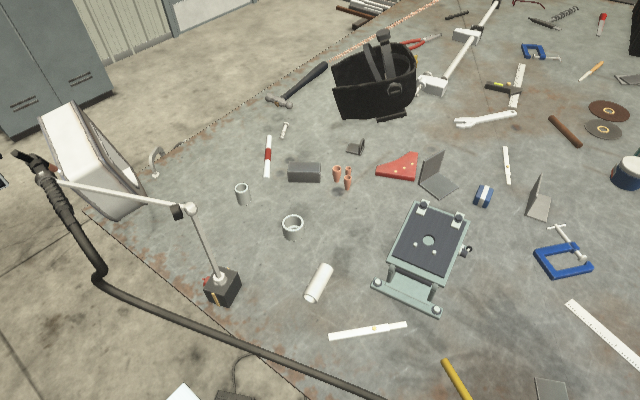

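View pics/side0.png

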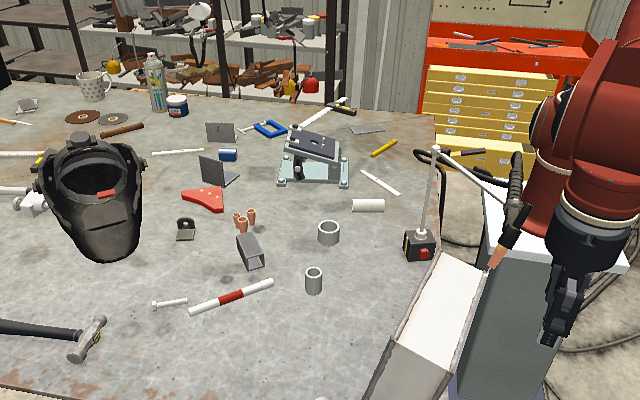

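View pics/wrist0.png

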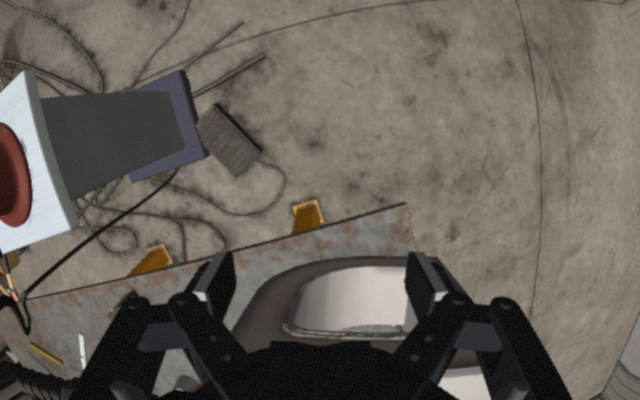

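The scene view shows the boss at (292,227), the bush at (242,194), and the angle plate at (430,250). The side view has the boss at (329,232), the bush at (313,280), and the plate at (310,150). Next I'll measure them from both views.

```bash
cat > h.py <<'E'
import numpy as np, cv2
from scipy.spatial.transform import Rotation as R
from scipy.optimize import least_squares
from workcell import bot
def Rt(rv): return cv2.Rodrigues(np.array(rv,float))[0]
def cloud(p,mask):
    v,u=np.nonzero(mask&(p["depth"]>0)); z=p["depth"][v,u].astype(float)
    c=np.c_[(u-p["cx"])/p["fx"]*z,(v-p["cy"])/p["fy"]*z,z]
    return (c-p["tvec"])@Rt(p["rvec"])
def proj(p,X):
    K=np.array([[p["fx"],0,p["cx"]],[0,p["fy"],p["cy"]],[0,0,1]])
    return cv2.projectPoints(np.asarray(X,float).reshape(-1,3),p["rvec"],p["tvec"],K,None)[0][:,0]
def ray(p,uv):
    d=np.array([(uv[0]-p["cx"])/p["fx"],(uv[1]-p["cy"])/p["fy"],1.]); M=Rt(p["rvec"])
    d=M.T@d; return -M.T@p["tvec"], d/np.linalg.norm(d)
def tri(pp):
    A=np.zeros((3,3));b=np.zeros(3)
    for p,uv in pp:
        o,d=ray(p,uv);P=np.eye(3)-np.outer(d,d);A+=P;b+=P@o
    X=np.linalg.solve(A,b); res=[np.linalg.norm((np.eye(3)-np.outer(d,d))@(X-o)) for o,d in [ray(*q) for q in pp]]
    return X,res
def best(p,n):
    r=bot.trace(p,n); return r
E
python3 - <<'E'
from h import *
import pickle
P={n:bot.snapshot(n) for n in("scene","side")}
M={}
for n in("boss","bush","angle_plate","tilt_table","tube_offcut","pipe_stub","gas_cup_1"):
  for c,p in P.items():
    for r in bot.trace(p,n)[:3]:
        X=cloud(p,r["pixels"]); X=X[X[:,2]>-.02]
        print(n,c,round(r["confidence"],2),np.round(r["pixel"]),r["pixels"].sum(), np.round(np.percentile(X,[2,50,98],axis=0),3).tolist() if len(X) else None)
        M.setdefault((n,c),r["pixels"])
pickle.dump((P,M),open("d.pkl","wb"))
E
```

```text
boss scene 0.76 [292. 224.] 535 [[0.494, 0.203, -0.001], [0.519, 0.226, 0.025], [0.546, 0.25, 0.041]]
boss side 0.84 [328. 233.] 453 [[0.498, 0.206, 0.006], [0.52, 0.243, 0.028], [0.541, 0.255, 0.042]]
boss side 0.22 [308. 148.] 1678 [[0.554, -0.147, 0.002], [0.635, -0.014, 0.099], [0.695, 0.018, 0.132]]
bush scene 0.65 [242. 194.] 309 [[0.499, 0.378, -0.001], [0.513, 0.387, 0.033], [0.538, 0.417, 0.051]]
bush scene 0.48 [431. 242.] 4701 [[0.549, -0.111, 0.06], [0.612, -0.054, 0.1], [0.692, 0.009, 0.132]]
bush side 0.76 [315. 282.] 434 [[0.502, 0.381, 0.003], [0.518, 0.407, 0.035], [0.534, 0.413, 0.051]]
angle_plate scene 0.83 [424. 254.] 6446 [[0.521, -0.121, 0.009], [0.586, -0.058, 0.092], [0.69, 0.007, 0.13]]
angle_plate side 0.69 [311. 162.] 3039 [[0.528, -0.105, 0.005], [0.625, -0.016, 0.061], [0.711, 0.028, 0.13]]
tilt_table scene 0.6 [427. 245.] 4759 [[0.549, -0.11, 0.054], [0.613, -0.053, 0.1], [0.694, 0.012, 0.132]]
tilt_table side 0.62 [306. 148.] 1561 [[0.556, -0.1, 0.028], [0.634, -0.013, 0.1], [0.692, 0.018, 0.132]]
tube_offcut scene 0.65 [318. 281.] 703 [[0.405, 0.07, -
[... 308 characters left out ...]
[[0.641, 0.299, 0.002], [0.672, 0.344, 0.039], [0.714, 0.375, 0.042]]
pipe_stub scene 0.67 [320. 280.] 685 [[0.405, 0.07, -0.0], [0.438, 0.088, 0.03], [0.484, 0.114, 0.035]]
pipe_stub side 0.9 [368. 204.] 415 [[0.407, 0.084, 0.008], [0.446, 0.102, 0.026], [0.485, 0.115, 0.035]]
pipe_stub side 0.72 [381. 183.] 225 [[0.377, -0.09, -0.0], [0.428, -0.036, 0.006], [0.487, 0.008, 0.01]]
gas_cup_1 scene 0.64 [337. 175.] 148 [[0.709, 0.245, -0.001], [0.717, 0.257, 0.031], [0.754, 0.295, 0.045]]
gas_cup_1 side 0.57 [237. 219.] 65 [[0.739, 0.228, 0.0], [0.746, 0.241, 0.033], [0.753, 0.245, 0.042]]
gas_cup_1 side 0.44 [243. 225.] 136 [[0.711, 0.245, 0.012], [0.721, 0.263, 0.034], [0.731, 0.268, 0.047]]
```

```bash
python3 - <<'E'
from h import *
import pickle
P,M=pickle.load(open("d.pkl","rb"))
for n,ro,h in(("boss",.0255,.04),("bush",.0175,.05)):
    for cs in (("scene",),("side",),("scene","side")):
        X=np.vstack([cloud(P[c],cv2.erode(M[n,c].astype(np.uint8),np.ones((3,3)))>0) for c in cs])
        top=X[X[:,2]>h-.006]; sd=X[(X[:,2]>.006)&(X[:,2]<h-.008)]
        ri={"boss":.0195,"bush":.0125}[n]
        def f(q):
            r=np.hypot(*(top[:,:2]-q).T)
            a=np.clip(r-ro,0,None)+np.clip(ri-r,0,None)
            r2=np.hypot(*(sd[:,:2]-q).T); b=np.minimum(abs(r2-ro),abs(r2-ri))
            return np.r_[a,b]
        s=least_squares(f,np.median(top[:,:2],axis=0),loss="soft_l1",f_scale=.001)
        print(n,cs,s.x.round(4),"z top",np.percentile(X[:,2],95).round(4),len(top),np.mean(f(s.x)))
# plate plane
for cs in (("scene",),("side",),("scene","side")):
    X=[]
    for c in cs:
        m=cv2.erode(M["tilt_table",c].astype(np.uint8),np.ones((3,3)))>0
        col=P[c]["color"].astype(int); dark=m&(col.max(2)<95)
        X.append(cloud(P[c],dark))
    X=np.vstack(X)
    rng=np.random.default_rng(0);bi=None;bn=0
    for _ in range(500):
        a=X[rng.choice(len(X),3,replace=False)];nn=np.cross(a[1]-a[0],a[2]-a[0]);l=np.linalg.norm(nn)
        if l<1e-5: continue
        nn/=l;k=abs((X-a[0])@nn)<.002
        if k.sum()>bn:bn=k.sum();bi=k
    Y=X[bi];c0=Y.mean(0);nn=np.linalg.svd(Y-c0,full_matrices=False)[2][2];nn*=np.sign(nn[2])
    print("plane",cs,len(X),bn,c0.round(4),nn.round(4),"tilt",np.degrees(np.arccos(nn[2])).round(2),"uphill yaw",np.degrees(np.arctan2(-nn[1],-nn[0])).round(2),"z extents",Y[:,2].min(),Y[:,2].max())
for c,(x0,y0,x1,y1) in {"scene":(360,190,490,330),"side":(265,115,365,195)}.items():
    im=P[c]["color"][y0:y1,x0:x1,::-1]; cv2.imwrite(f"pics/{c}_plate.png",cv2.resize(im,None,fx=4.2,fy=4.2,interpolation=cv2.INTER_CUBIC))
E
```

```text
boss ('scene',) [0.5195 0.2287] z top 0.0408 136 0.0006422035669135577
boss ('side',) [0.5244 0.2326] z top 0.04 111 0.0010651880556949375
boss ('scene', 'side') [0.5203 0.2282] z top 0.0405 247 0.0008362047761178783
bush ('scene',) [0.5166 0.396 ] z top 0.0499 53 0.0006890809533968513
bush ('side',) [0.5191 0.3946] z top 0.0501 90 0.0007044460173227077
bush ('scene', 'side') [0.5162 0.3961] z top 0.05 143 0.0008936675209110468
plane ('scene',) 302 176 [ 0.5558 -0.061   0.0699] [-0.8844 -0.1466  0.4432] tilt 63.69 uphill yaw 9.41 z extents 0.05971861583014771 0.0888459839477099
plane ('side',) 299 135 [0.6297 0.0062 0.0846] [-0.2067  0.9748  0.0841] tilt 85.18 uphill yaw -78.03 z extents 0.024434306627443985 0.1231552852279642
plane ('scene', 'side') 601 173 [ 0.5561 -0.0626  0.0699] [-0.8716 -0.1756  0.4576] tilt 62.77 uphill yaw 11.39 z extents 0.05905203955136487 0.0885823642796787
```

View pics/scene_plate.png

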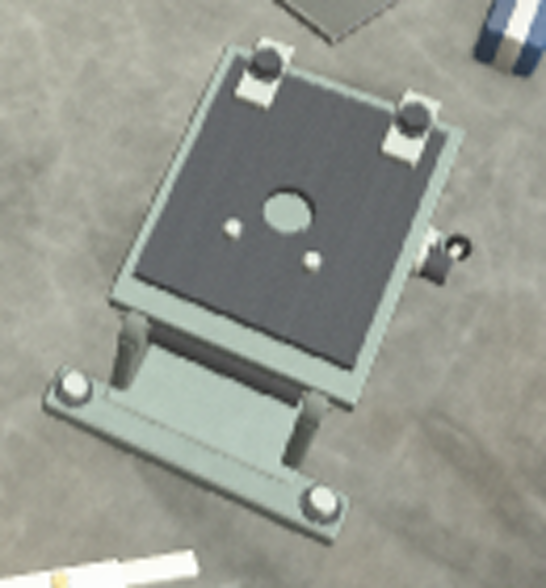

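View pics/side_plate.png

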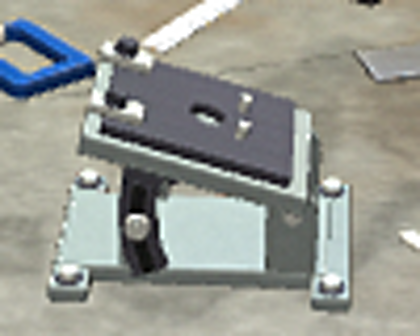

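```bash
python3 - <<'E'
from h import *
import pickle
P,M=pickle.load(open("d.pkl","rb"))
poly={"scene":np.array([[240,110],[395,168],[340,345],[150,268]]),"side":np.array([[145,70],[290,105],[285,175],[110,125]])}
off={"scene":(360,190),"side":(265,115)}
pl={}
for cs in (("scene",),("side",),("scene","side")):
    X=[]
    for c in cs:
        m=np.zeros((400,640),np.uint8); cv2.fillPoly(m,[(poly[c]/4.2+off[c]).round().astype(np.int32)],1)
        X.append(cloud(P[c],m>0))
    X=np.vstack(X); rng=np.random.default_rng(0);bn=0
    for _ in range(500):
        a=X[rng.choice(len(X),3,replace=False)];nn=np.cross(a[1]-a[0],a[2]-a[0]);l=np.linalg.norm(nn)
        if l<1e-4: continue
        nn/=l;k=abs((X-a[0])@nn)<.0025
        if k.sum()>bn:bn=k.sum();bi=k
    Y=X[bi];c0=Y.mean(0);nn=np.linalg.svd(Y-c0,full_matrices=False)[2][2];nn*=np.sign(nn[2]);pl[cs]=(c0,nn)
    print("plane",cs,len(X),bn,c0.round(4),nn.round(4),"tilt",np.degrees(np.arccos(nn[2])).round(2),"uphill yaw",np.degrees(np.arctan2(-nn[1],-nn[0])).round(2),"rms",((Y-c0)@nn).std())
# hole: ellipse fit via threshold in upsampled image
hs=[]
for c,uv in {"scene":(429,240.5),"side":(314.3,142.1)}.items():
    o,d=ray(P[c],uv)
    for cs,(c0,nn) in pl.items(): print("hole",c,cs,(o+d*((c0-o)@nn)/(d@nn)).round(4))
print(tri([(P["scene"],(429,240.5)),(P["side"],(314.3,142.1))]))
c0,nn=pl["scene","side"]
for z,l in ((.01,"pin"),):
  a=[]
  for uv in ((415.5,244),(434.6,252)):
    o,d=ray(P["scene"],uv); a.append(o+d*((c0+z*nn-o)@nn)/(d@nn))
  print(a,np.linalg.norm(a[0]-a[1]),"mid base",(sum(a)/2-z*nn).round(4), "yaw from pins",np.degrees(np.arctan2(*(a[0]-a[1])[[1,0]]))-90)
E
```

```text
plane ('scene',) 1983 1783 [ 0.6096 -0.0522  0.101 ] [-0.2749 -0.0473  0.9603] tilt 16.19 uphill yaw 9.76 rms 0.0010572804743919798
plane ('side',) 670 576 [ 0.6151 -0.0403  0.1025] [-0.275  -0.0444  0.9604] tilt 16.17 uphill yaw 9.17 rms 0.0011106324845146748
plane ('scene', 'side') 2653 2343 [ 0.6111 -0.0495  0.1014] [-0.2718 -0.0455  0.9613] tilt 16.0 uphill yaw 9.49 rms 0.001070664851508897
hole scene ('scene',) [ 0.6175 -0.0525  0.1032]
hole scene ('side',) [ 0.6179 -0.0524  0.1028]
hole scene ('scene', 'side') [ 0.6176 -0.0525  0.1031]
hole side ('scene',) [ 0.6198 -0.0472  0.1042]
hole side ('side',) [ 0.6201 -0.0483  0.1036]
hole side ('scene', 'side') [ 0.6199 -0.0475  0.104 ]
(array([ 0.62029453, -0.05206961,  0.10095956]), [np.float64(0.0008383425840708935), np.float64(0.000838342584070942)])
[array([ 0.59092952, -0.03686896,  0.10673012]), array([ 0.59721963, -0.07470857,  0.10671947])] 0.038358850694527984 mid base [ 0.5968 -0.0553  0.0971] yaw from pins 9.438019879974448
```

```bash
python3 - <<'E'
from h import *
import pickle
P,M=pickle.load(open("d.pkl","rb"))
for c in P:
    X=cloud(P[c],np.ones((400,640),bool))
    k=(X[:,2]>.07)&(X[:,2]<.7)&(X[:,0]>.1)&(X[:,0]<.95)&(X[:,1]>-.35)&(X[:,1]<.85)
    X=X[k]; 
    b,n=np.unique((X[:,:2]/.05).astype(int),axis=0,return_counts=True)
    for q,m in zip(b,n):
        if m>4:
            z=X[((X[:,:2]/.05).astype(int)==q).all(1)][:,2]; print(c,q*.05,m,z.min().round(2),z.max().round(2))
E
```

```text
scene [0.1  0.25] 28 0.23 0.25
scene [0.1 0.5] 10 0.25 0.26
scene [0.1  0.55] 21 0.24 0.26
scene [0.15 0.1 ] 47 0.17 0.18
scene [0.15 0.15] 362 0.17 0.2
scene [0.15 0.2 ] 737 0.19 0.3
scene [0.15 0.25] 461 0.23 0.31
scene [0.15 0.3 ] 359 0.3 0.31
scene [0.15 0.35] 315 0.3 0.31
scene [0.15 0.4 ] 255 0.29 0.31
scene [0.15 0.45] 218 0.29 0.34
scene [0.15 0.5 ] 6 0.3 0.3
scene [0.15 0.55] 61 0.24 0.27
scene [0.15 0.6 ] 12 0.24 0.25
scene [0.2 0. ] 113 0.12 0.14
scene [0.2  0.05] 348 0.14 0.16
scene [0.2 0.1] 314 0.15 0.18
scene [0.2  0.15] 14 0.17 0.18
scene [0.2 0.3] 37 0.28 0.29
scene [0.2  0.35] 207 0.28 0.3
scene [0.2 0.4] 199 0.29 0.31
scene [0.2  0.45] 173 0.29 0.32
scene [0.2 0.5] 691 0.09 0.31
scene [0.2  0.55] 110 0.23 0.24
scene [0.2 0.6] 9 0.24 0.24
scene [ 0.25 -0.05] 194 0.08 0.11
scene [0.25 0.  ] 564 0.1 0.14
scene [0.25 0.2 ] 146 0.26 0.28
scene [0.25 0.25] 192 0.27 0.28
scene [0.25 0.3 ] 179 0.28 0.29
scene [0.25 0.45] 458 0.15 0.24
scene [0.25 0.5 ] 1460 0.07 0.25
scene [0.25 0.55] 471 0.23 0.25
scene [0.25 0.6 ] 398 0.24 0.25
scene [0.25 0.65] 272 0.24 0.25
scene [0.25
[... 2502 characters left out ...]
26
side [0.3 0.7] 2282 0.15 0.26
side [0.35 0.65] 118 0.08 0.26
side [0.35 0.7 ] 890 0.13 0.26
side [0.5 0. ] 12 0.07 0.08
side [ 0.55 -0.1 ] 29 0.07 0.1
side [ 0.55 -0.05] 135 0.07 0.1
side [0.55 0.  ] 300 0.07 0.11
side [ 0.6 -0.1] 13 0.1 0.11
side [ 0.6  -0.05] 154 0.09 0.11
side [0.6 0. ] 360 0.07 0.12
side [ 0.65 -0.05] 171 0.11 0.14
side [0.65 0.  ] 324 0.07 0.14
side [ 0.7  -0.05] 5 0.11 0.12
side [0.8  0.05] 21 0.07 0.09
side [0.85 0.05] 87 0.07 0.09
side [0.85 0.35] 54 0.09 0.15
side [0.85 0.4 ] 47 0.11 0.14
side [ 0.9  -0.15] 6 0.07 0.07
side [0.9  0.05] 26 0.07 0.09
side [0.9  0.25] 53 0.13 0.18
side [0.9 0.3] 137 0.07 0.17
side [0.9  0.35] 184 0.07 0.16
side [0.9 0.4] 5 0.11 0.13
```

```bash
cat >> h.py <<'E'
def pose(): 
    s=bot.sense(); return s, np.array(s["tcp_pos"]), R.from_euler("xyz",s["tool_rot"])
def TR(yaw,tilt=0.):  # tool rot: x uphill(yaw), y into surface
    x=np.array([np.cos(yaw)*np.cos(tilt),np.sin(yaw)*np.cos(tilt),np.sin(tilt)])
    z=np.array([-np.sin(yaw),np.cos(yaw),0]); y=np.cross(z,x)
    return R.from_matrix(np.c_[x,y,z])
def rows(*tg):
    s,p,r=pose()
    for q,rt in tg:
        print((r.inv().apply(np.array(q)-p)*1000).round(1),(r.inv()*rt).as_rotvec().round(4))
E
python3 - <<'E'
from h import *
T=TR(.165)
rows(([.16,.604,.50],TR(-.2588)),([.5175,.3955,.50],T),([.5175,.3955,.36],T))
E
```

```text
[  0.1 -95.3  -0.2] [ 0.  0. -0.]
[ 399.1  -95.3 -110.2] [-0.     -0.4238 -0.    ]
[ 399.1   44.7 -110.2] [-0.     -0.4238 -0.    ]
```

```bash
python3 -m inch '[[0,0,-55,0,0,0,0],[0,0,-97,0,0,0,0],[0,60,-97,-17,0,-0.07,0],[0,120,-97,-33,0,-0.14,0],[0,180,-97,-50,0,-0.21,0],[0,240,-97,-66,0,-0.28,0],[0,300,-97,-83,0,-0.35,0],[0,355,-80,-98,0,-0.424,0],[0,399,-35,-110,0,-0.424,0],[0,399,20,-110,0,-0.424,0]]' 40
python3 - <<'E'
from h import *
s,p,r=pose(); print(p,s["tool_rot"])
w=bot.snapshot("wrist"); cv2.imwrite("pics/w1.png",w["color"][:,:,::-1])
for n in("boss","bush"):
    for q in bot.trace(w,n)[:2]: print(n,q["confidence"],q["pixel"],q["pixels"].sum())
E
```

```text
t: 2.2
tcp_pos: [0.5204, 0.3938, 0.3852]
tool_rot: [-1.57, -0.004, 0.161]
force: [-0.5, 0.7, -0.6]
width: 0.0851
[0.5203746  0.39381959 0.38517354] [-1.5697076  -0.00413396  0.16092068]
boss 0.62 [177.9, 149.5] 1743
bush 0.8 [318.1, 171.7] 971
bush 0.56 [178.1, 145.5] 1775
```

View pics/w1.png

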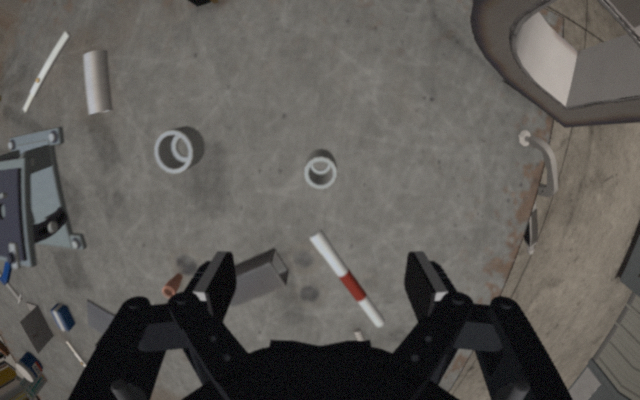

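```bash
cat >> h.py <<'E'
def wdir(w,uv):
    uv=np.atleast_2d(np.asarray(uv,float)); dx=uv[:,0]-w["cx"]; dy=uv[:,1]-w["cy"]
    rr=np.hypot(dx,dy)+1e-9; th=rr/w["fx"]
    return np.c_[np.sin(th)*dx/rr,np.sin(th)*dy/rr,np.cos(th)]
def wcloud(w,mask,p,r):
    v,u=np.nonzero(mask&(w["depth"]>0)); d=wdir(w,np.c_[u,v]); c=d/d[:,2:]*w["depth"][v,u][:,None]
    H=w["hand_eye"]; return r.apply(c@H[:3,:3].T+H[:3,3])+p
def wproj(w,X,p,r):
    H=w["hand_eye"]; c=(r.inv().apply(np.atleast_2d(X)-p)-H[:3,3])@H[:3,:3]
    th=np.arctan2(np.hypot(c[:,0],c[:,1]),c[:,2]); a=np.arctan2(c[:,1],c[:,0])
    return np.c_[w["cx"]+w["fx"]*th*np.cos(a),w["cy"]+w["fx"]*th*np.sin(a)]
def wray(w,uv,p,r):
    H=w["hand_eye"]; return r.apply(H[:3,3])+p, r.apply(wdir(w,uv)@H[:3,:3].T)[0]
def wonz(w,uv,p,r,z):
    o,d=wray(w,uv,p,r); return o+d*(z-o[2])/d[2]
def cyl(X,ro,ri,h):
    top=X[X[:,2]>h-.006]; sd=X[(X[:,2]>.006)&(X[:,2]<h-.008)]
    def f(q):
        r=np.hypot(*(top[:,:2]-q).T); a=np.clip(r-ro,0,None)+np.clip(ri-r,0,None)
        r2=np.hypot(*(sd[:,:2]-q).T); return np.r_[a,np.minimum(abs(r2-ro),abs(r2-ri))]
    s=least_squares(f,np.median(top[:,:2],axis=0),loss="soft_l1",f_scale=.001)
    return s.x.round(4),np.percentile(X[:,2],95).round(4),len(top),np.mean(f(s.x)).round(5)
E
python3 - <<'E'
from h import *
s,p,r=pose(); w=bot.snapshot("wrist"); print(p,s["qvel"].round(3))
ms={n:bot.trace(w,n)[0]["pixels"] for n in("boss","bush","tungsten_tube","tube_offcut")}
for n,a in {"boss":(.0255,.0195,.04),"bush":(.0175,.0125,.05)}.items():
    m=cv2.erode(ms[n].astype(np.uint8),np.ones((3,3)))>0
    print(n,cyl(wcloud(w,m,p,r),*a))
    # mask silhouette fit
    def sil(q,N=60):
        t=np.linspace(0,2*np.pi,N); pts=[]
        for z in(0,a[2]): pts.append(np.c_[q[0]+a[0]*np.cos(t),q[1]+a[0]*np.sin(t),0*t+z])
        h=cv2.convexHull(wproj(w,np.vstack(pts),p,r).astype(np.float32)); k=np.zeros((1600,2560),np.uint8)
        return h
    ys,xs=np.nonzero(ms[n]); c=np.array([xs.mean(),ys.mean()])
    from scipy.optimize import minimize
    def err(q):
        h=sil(q); mo=cv2.moments(h); e=np.array([mo["m10"]/mo["m00"],mo["m01"]/mo["m00"]])-c; return e
    q=least_squares(err,cyl(wcloud(w,m,p,r),*a)[0],diff_step=1e-3).x; print(" silhouette",q.round(4), cv2.contourArea(sil(q)),ms[n].sum())
print("bush rim",wonz(w,(321,173),p,r,.05),"boss rim",wonz(w,(174,151.5),p,r,.04))
for n in("tungsten_tube","tube_offcut"):
    X=wcloud(w,ms[n],p,r); print(n,np.percentile(X,[2,98],axis=0).round(3).tolist())
y0,x0=100,130; cv2.imwrite("pics/w2.png",cv2.resize(w["color"][y0:y0+110,x0:x0+230,::-1],None,fx=3.4,fy=3.4,interpolation=cv2.INTER_CUBIC))
E
```

```text
[0.51692021 0.39496514 0.3803918 ] [ 0.017 -0.054 -0.093  0.001  0.002  0.   ]
boss (array([0.5212, 0.2347]), np.float64(0.0402), 602, np.float64(0.00092))
 silhouette [0.5229 0.2286] 1972.3529779779492 1803
bush (array([0.5198, 0.3956]), np.float64(0.0504), 392, np.float64(0.00021))
 silhouette [0.5198 0.3958] 1178.923547009239 1080
bush rim [0.5104472  0.39510464 0.05      ] boss rim [0.51353061 0.23300752 0.04      ]
tungsten_tube [[0.604, 0.401, 0.006], [0.733, 0.519, 0.019]]
tube_offcut [[0.64, 0.31, 0.001], [0.712, 0.374, 0.041]]
```

View pics/w2.png

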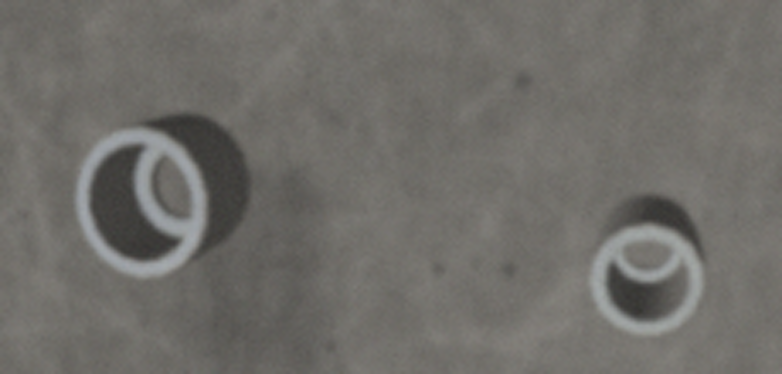

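```bash
python3 - <<'E'
from h import *
s,p,r=pose(); print(p,s["tool_rot"],s["qvel"].round(3),s["force"])
rows(([.5195,.3955,.206],TR(.165)),([.5195,.3955,.26],TR(.165)))
E
```

```text
[0.51763408 0.39659421 0.38879602] [-1.56859786 -0.00563722  0.16622319] [-0.     0.003  0.01   0.    -0.005  0.   ] [-0.09713633 -0.04830029 -0.02901227]
[  0.6 182.8  -1.8] [-0.0022  0.0012  0.0056]
[  0.9 128.8  -1.7] [-0.0022  0.0012  0.0056]
```

```bash
python3 -m inch '[[0,1,40,-1.5,0,0,0],[0,1,90,-1.5,0,0,0],[0,1,130,-1.5,0,0,0],[0,1,130,-1.5,0,0,0],[0,1,130,-1.5,0,0,0],[0,1,130,-1.5,0,0,0],[0,1,130,-1.5,0,0,0],[0,1,130,-1.5,0,0,0],[0,1,130,-1.5,0,0,0],[0,1,130,-1.5,0,0,0]]' 40
python3 - <<'E'
from h import *
s,p,r=pose(); w=bot.snapshot("wrist"); print(p,s["tool_rot"],s["qvel"].round(3))
cv2.imwrite("pics/w3.png",w["color"][:,:,::-1])
for n,a in {"boss":(.0255,.0195,.04),"bush":(.0175,.0125,.05)}.items():
  for q in bot.trace(w,n)[:2]:
    m=cv2.erode(q["pixels"].astype(np.uint8),np.ones((3,3)))>0
    try: print(n,q["confidence"],q["pixel"],cyl(wcloud(w,m,p,r),*a))
    except Exception as e: print(n,q["pixel"],e)
E
```

```text
t: 3.85
tcp_pos: [0.5187, 0.3944, 0.2546]
tool_rot: [-1.571, 0.0, 0.165]
force: [-0.4, -0.2, -0.6]
width: 0.0851
[0.51870489 0.39436138 0.25462024] [-1.57085159e+00  1.98930912e-04  1.65164237e-01] [ 0.001  0.002  0.    -0.001 -0.    -0.001]
boss 0.92 [115.1, 181.2] (array([0.5189, 0.2337]), np.float64(0.04), 1287, np.float64(0.00091))
bush 0.84 [318.6, 220.7] (array([0.5147, 0.3952]), np.float64(0.0501), 1098, np.float64(0.00071))
```

View pics/w3.png

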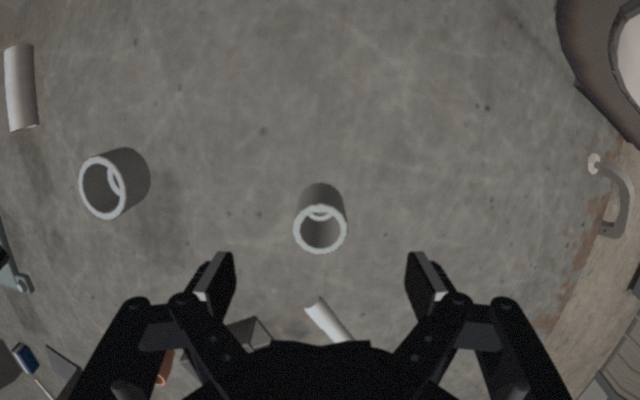

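```bash
python3 - <<'E'
from h import *
import pickle
s,p,r=pose(); w=bot.snapshot("wrist"); print(p)
P,M=pickle.load(open("d.pkl","rb"))
def rimcirc(c,ro,ri,z):
    t=np.linspace(0,2*np.pi,120); return [np.c_[c[0]+k*np.cos(t),c[1]+k*np.sin(t),0*t+z] for k in(ro,ri)]
# edge-based: maximize brightness contrast of the rim annulus over (x,y)
def score(img,pr,c,ro,ri,z):
    def samp(k):
        t=np.linspace(0,2*np.pi,90,endpoint=False); uv=pr(np.c_[c[0]+k*np.cos(t),c[1]+k*np.sin(t),0*t+z]).astype(np.float32)
        return cv2.remap(img,uv[:,0][None],uv[:,1][None],cv2.INTER_LINEAR).mean()
    return samp((ro+ri)/2)-.5*samp(ro+.0025)-.5*samp(ri-.0025)
cams={"scene":(P["scene"],lambda X:proj(P["scene"],X)),"side":(P["side"],lambda X:proj(P["side"],X)),"wrist":(w,lambda X:wproj(w,X,p,r))}
for n,a,c0 in(("bush",(.0175,.0125,.05),(.518,.395)),("boss",(.0255,.0195,.04),(.521,.231))):
    for cn,(im,pr) in cams.items():
        g=im["color"].astype(np.float32).mean(2)
        b=max((score(g,pr,(c0[0]+dx,c0[1]+dy),*a),c0[0]+dx,c0[1]+dy) for dx in np.arange(-.01,.0101,.0005) for dy in np.arange(-.01,.0101,.0005))
        print(n,cn,np.round(b,4))
E
```

```text
[0.51871742 0.3943953  0.25458724]
bush scene [64.1134  0.516   0.3945]
bush side [113.0871   0.519    0.395 ]
bush wrist [63.1827  0.5195  0.395 ]
boss scene [77.865   0.5185  0.2275]
boss side [113.0165   0.522    0.228 ]
boss wrist [72.986   0.522   0.2295]
```

```bash
python3 -m inch '[[0,0.5,25,0.5,0,0,0],[0,0.5,49,0.5,0,0,0],[0,0.5,49,0.5,0,0,0],[0,0.5,49,0.5,0,0,0],[1,0.5,49,0.5,0,0,0],[1,0.5,49,0.5,0,0,0],[1,0.5,49,0.5,0,0,0],[1,0.5,49,0.5,0,0,0],[1,0.5,49,0.5,0,0,0],[1,0.5,49,0.5,0,0,0]]' 35
python3 - <<'E'
from h import *
s,p,r=pose(); print(p,s["tool_rot"],s["force"].round(2),s["width"])
w=bot.snapshot("wrist");cv2.imwrite("pics/w4.png",w["color"][:,:,::-1])
w=bot.snapshot("side");cv2.imwrite("pics/s4.png",cv2.resize(w["color"][130:330,180:480,::-1],None,fx=2.6,fy=2.6))
E
```

```text
t: 5.3
tcp_pos: [0.5194, 0.3951, 0.2064]
tool_rot: [-1.571, -0.001, 0.165]
force: [-0.7, -1.0, 5.6]
width: 0.0308
[0.51944163 0.39507271 0.2064395 ] [-1.57054141e+00 -8.96412500e-04  1.65163406e-01] [-0.66 -0.96  5.59] 0.0308359103731124
```

View pics/w4.png

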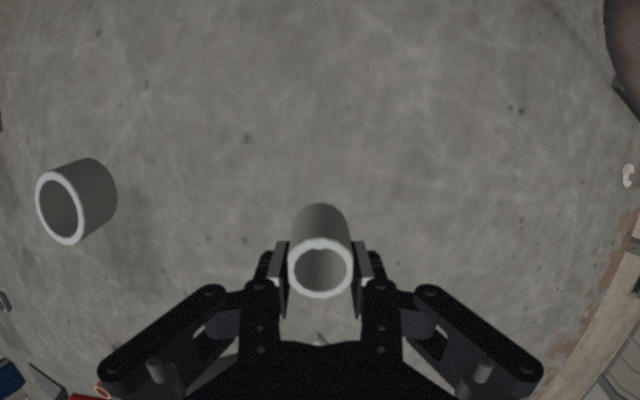

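View pics/s4.png

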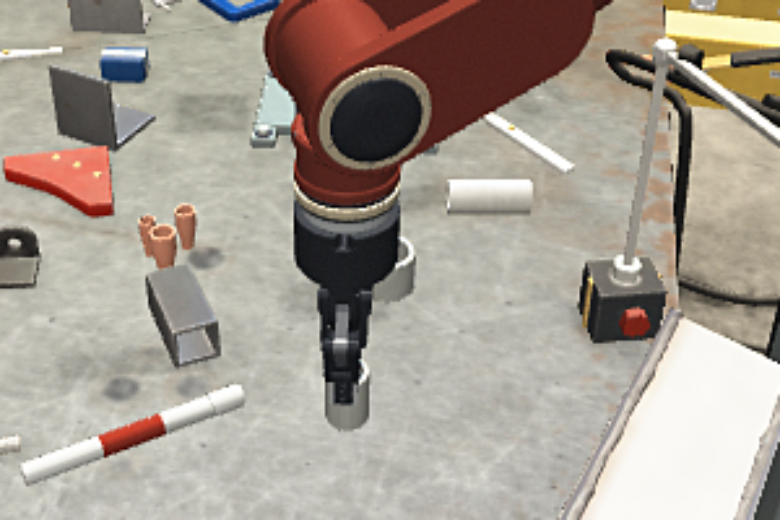

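```bash
python3 - <<'E'
from h import *
rows(([.5215,.2288,.266],TR(.165)))
E
python3 -m inch '[[1,0,-30,0,0,0,0],[1,0,-60,0,0,0,0],[1,0,-60,0,0,0,0],[1,0,-60,0,0,0,0],[1,0,-60,0,0,0,0],[1,0,-60,0,0,0,0],[1,0,-60,0,0,0,0],[1,0,-60,0,0,0,0],[1,0,-60,0,0,0,0],[1,0,-60,0,0,0,0]]'
python3 - <<'E'
from h import *
s,p,r=pose(); print(p,s["tool_rot"],s["force"].round(2),s["width"])
w=bot.snapshot("wrist");cv2.imwrite("pics/w5.png",w["color"][:,:,::-1])
w=bot.snapshot("side");cv2.imwrite("pics/s5.png",cv2.resize(w["color"][180:310,230:400,::-1],None,fx=4,fy=4))
E
```

```text
[ -25.3  -59.6 -164.4] [-0.0003  0.0002  0.0009]
t: 6.65
tcp_pos: [0.5192, 0.395, 0.2658]
tool_rot: [-1.571, -0.0, 0.165]
force: [-1.2, -0.2, -1.1]
width: 0.0307
[0.519168   0.394996   0.26578966] [-1.57076833e+00 -1.47004715e-04  1.65239442e-01] [-1.17 -0.22 -1.07] 0.030720805599460197
```

View pics/w5.png

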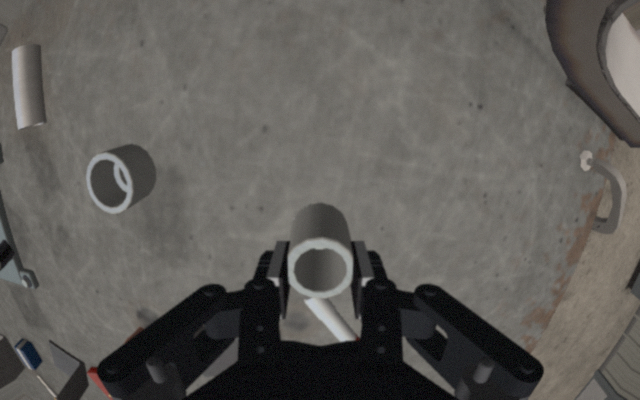

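View pics/s5.png

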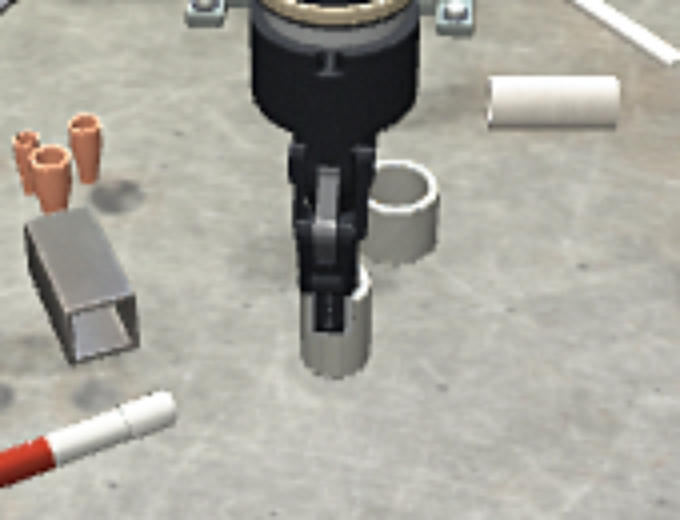

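```bash
python3 - <<'E'
from h import *
s,p,r=pose()
w=bot.snapshot("side")
for d in (.155,.16,.165,.17,.173,.178,.183):
    print(d,((proj(w,r.apply([[.0,d,.024],[0,d,.018]])+p)-[230,180])*4).round(0).tolist())
print("bush bottom/top near", ((proj(w,r.apply([[0,.2564,.0175],[0,.2064,.0175]])+p)-[230,180])*4).round(0).tolist())
E
```

```text
0.155 [[330.0, 309.0], [331.0, 301.0]]
0.16 [[330.0, 317.0], [331.0, 308.0]]
0.165 [[330.0, 325.0], [331.0, 316.0]]
0.17 [[330.0, 332.0], [331.0, 324.0]]
0.173 [[330.0, 337.0], [331.0, 329.0]]
0.178 [[330.0, 345.0], [331.0, 336.0]]
0.183 [[330.0, 352.0], [330.0, 344.0]]
bush bottom/top near [[330.0, 450.0], [330.0, 378.0]]
```

```bash
python3 -m inch '[[1,-8,0,-50,0,0,0],[1,-16,0,-100,0,0,0],[1,-25,0,-150,0,0,0],[1,-25,0,-164.5,0,0,0],[1,-25,0,-164.5,0,0,0],[1,-25,0,-164.5,0,0,0],[1,-25,0,-164.5,0,0,0],[1,-25,0,-164.5,0,0,0],[1,-25,0,-164.5,0,0,0],[1,-25,0,-164.5,0,0,0]]'
python3 - <<'E'
from h import *
s,p,r=pose(); print(p,s["tool_rot"],s["force"].round(2),s["width"])
W={n:bot.snapshot(n) for n in("wrist","side","scene")}
w=W["wrist"];cv2.imwrite("pics/w6.png",cv2.resize(w["color"][150:330,200:440,::-1],None,fx=3.2,fy=3.2))
cv2.imwrite("pics/s6.png",cv2.resize(W["side"]["color"][170:270,280:400,::-1],None,fx=6,fy=6))
cv2.imwrite("pics/c6.png",cv2.resize(W["scene"]["color"][140:260,230:350,::-1],None,fx=5,fy=5))
t=np.linspace(0,2*np.pi,60)
for cx,cy in((.5215,.2288),):
    for nm,k,z in(("rim",.0255,.04),("bore",.0195,.04),("base",.0255,0)):
        uv=wproj(w,np.c_[cx+k*np.cos(t),cy+k*np.sin(t),0*t+z],p,r); print(nm,((uv.min(0)-[200,150])*3.2).round(),((uv.max(0)-[200,150])*3.2).round())
E
```

```text
t: 8.05
tcp_pos: [0.5215, 0.2288, 0.2657]
tool_rot: [-1.571, 0.0, 0.165]
force: [-0.7, -0.2, -1.2]
width: 0.0301
[0.52151219 0.22877329 0.26566606] [-1.57079061e+00  5.14165406e-05  1.65418632e-01] [-0.68 -0.22 -1.22] 0.030118896338607298
rim [259.  94.] [499. 317.]
bore [287. 122.] [471. 293.]
base [278.  51.] [481. 244.]
```

View pics/w6.png

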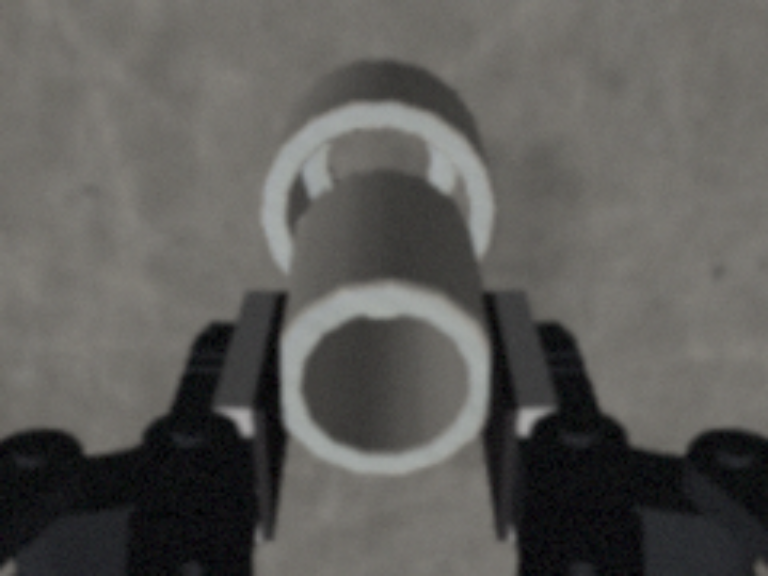

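View pics/s6.png

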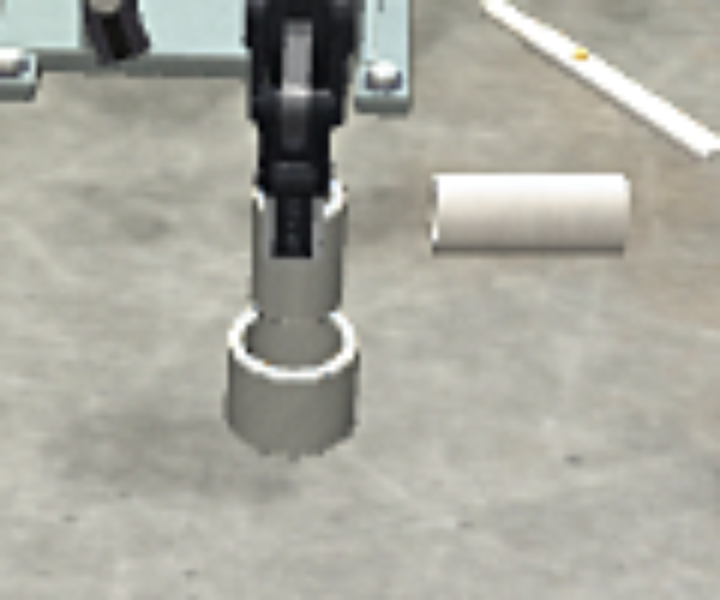

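View pics/c6.png

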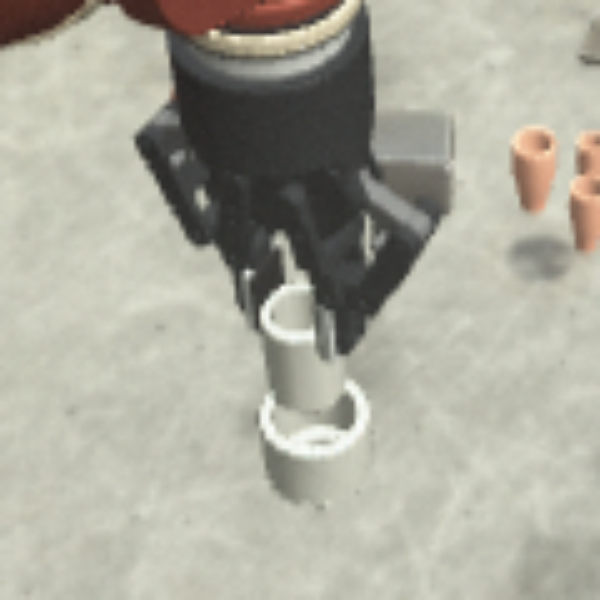

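```bash
cat >> h.py <<'E'
def rimfit(g,pr,mk,ro,ri,c0,arc=(0,2*np.pi),span=.006,st=.0003):
    t=np.linspace(*arc,90,endpoint=False)
    def samp(c,k):
        uv=pr(mk(c[0]+k*np.cos(t),c[1]+k*np.sin(t))).astype(np.float32)
        return cv2.remap(g,uv[:,0][None],uv[:,1][None],cv2.INTER_LINEAR).mean()
    return max((samp(c,(ro+ri)/2)-.5*samp(c,ro+.002)-.5*samp(c,ri-.002),*c) for c in [(c0[0]+a,c0[1]+b) for a in np.arange(-span,span+1e-6,st) for b in np.arange(-span,span+1e-6,st)])
E
python3 - <<'E'
from h import *
s,p,r=pose(); W={n:bot.snapshot(n) for n in("wrist","side","scene")}
w=W["wrist"]; print(p)
g=w["color"].astype(np.float32).mean(2)
# work in tool frame (x,z), tool y = depth
I=R.identity(); O=np.zeros(3); pr=lambda X:wproj(w,X,O,I)
mk=lambda d:(lambda a,b:np.c_[a,0*a+d,b])
for d in(.154,.156,.158): print("bush",d,np.round(rimfit(g,pr,mk(d),.0175,.0125,(0,0)),4))
for d in(.2257,):print("boss",d,np.round(rimfit(g,pr,mk(d),.0255,.0195,(0,0),arc=(np.pi*.55,np.pi*1.45)),4))
# side/scene in world frame: bush rim at z=.110 , boss rim .04
for c in("side","scene"):
    q=W[c]; g=q["color"].astype(np.float32).mean(2); mz=lambda z:(lambda a,b:np.c_[a,b,0*a+z])
    print(c,"bush",np.round(rimfit(g,lambda X:proj(q,X),mz(.110),.0175,.0125,(.5215,.2288)),4),"boss",np.round(rimfit(g,lambda X:proj(q,X),mz(.04),.0255,.0195,(.5215,.2288)),4))
E
```

```text
[0.52154061 0.22861076 0.2656877 ]
bush 0.154 [ 8.03638e+01 -1.50000e-03  9.00000e-04]
bush 0.156 [ 8.55722e+01 -3.00000e-04  9.00000e-04]
bush 0.158 [8.88198e+01 9.00000e-04 9.00000e-04]
boss 0.2257 [ 6.2134e+01  1.8000e-03 -1.2000e-03]
side bush [40.7652  0.5209  0.2315] boss [92.4721  0.5221  0.2282]
scene bush [48.3284  0.5176  0.2279] boss [51.1841  0.5188  0.2276]
```

```bash
python3 -m inch '[[1,1.6,8,-1.7,0,0,0],[1,1.6,14,-1.7,0,0,0],[1,1.6,16,-1.7,0,0,0],[1,1.6,18,-1.7,0,0,0],[1,1.6,20,-1.7,0,0,0],[1,1.6,21,-1.7,0,0,0],[1,1.6,22,-1.7,0,0,0],[1,1.6,23,-1.7,0,0,0],[1,1.6,24,-1.7,0,0,0],[1,1.6,24,-1.7,0,0,0]]'
python3 - <<'E'
from h import *
s,p,r=pose(); print(p,s["tool_rot"],s["force"].round(2),s["moment"].round(2),s["width"])
W={n:bot.snapshot(n) for n in("wrist","side","scene")}
w=W["wrist"];cv2.imwrite("pics/w7.png",cv2.resize(w["color"][150:330,200:440,::-1],None,fx=3.2,fy=3.2))
a=cv2.resize(W["side"]["color"][190:260,290:370,::-1],None,fx=5,fy=5);b=cv2.resize(W["scene"]["color"][180:250,250:330,::-1],None,fx=5,fy=5)
cv2.imwrite("pics/s7.png",np.hstack([a,b]))
E
```

```text
t: 9.6
tcp_pos: [0.5234, 0.2272, 0.2416]
tool_rot: [-1.571, 0.0, 0.165]
force: [-0.4, -0.6, -1.3]
width: 0.0307
[0.52335426 0.22720067 0.24159019] [-1.57083399e+00  2.08890757e-04  1.65247060e-01] [-0.36 -0.61 -1.32] [ 0.    0.02 -0.01] 0.030663069824907508
```

View pics/w7.png

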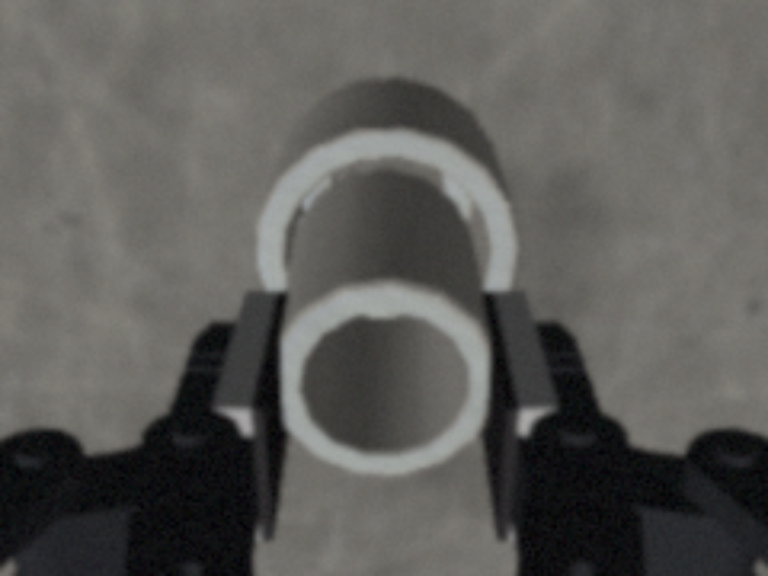

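View pics/s7.png

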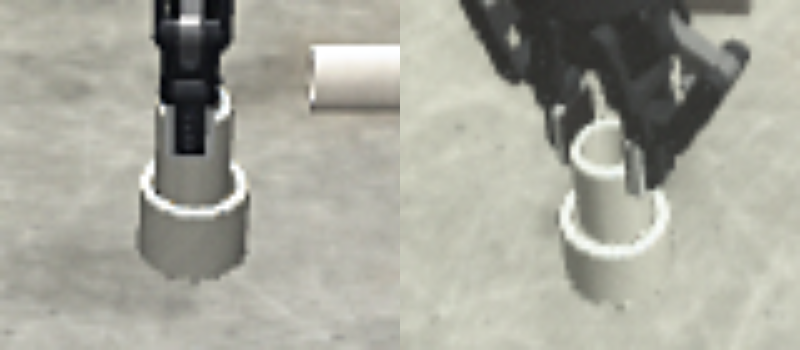

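```bash
python3 -m inch '[[1,0,4,0,0,0,0],[1,0,8,0,0,0,0],[1,0,12,0,0,0,0],[1,0,16,0,0,0,0],[1,0,20,0,0,0,0],[1,0,23,0,0,0,0],[1,0,25,0,0,0,0],[1,0,27,0,0,0,0],[1,0,27.5,0,0,0,0],[1,0,28,0,0,0,0]]'
python3 -m inch '[[1,0,0.5,0,0,0,0],[1,0,1,0,0,0,0],[1,0,1,0,0,0,0],[1,0,1,0,0,0,0],[0.4,0,1,0,0,0,0],[0.4,0,1,0,0,0,0],[0.4,0,1,0,0,0,0],[0.4,0,1,0,0,0,0],[0.4,0,1,0,0,0,0],[0.4,0,1,0,0,0,0]]'
python3 - <<'E'
from h import *
s,p,r=pose(); print(p,s["tool_rot"],s["force"].round(2),s["moment"].round(2),s["width"])
W={n:bot.snapshot(n) for n in("wrist","side","scene")}
w=W["wrist"];cv2.imwrite("pics/w8.png",cv2.resize(w["color"][150:330,200:440,::-1],None,fx=3.2,fy=3.2))
a=cv2.resize(W["side"]["color"][190:260,290:370,::-1],None,fx=5,fy=5);b=cv2.resize(W["scene"]["color"][180:250,250:330,::-1],None,fx=5,fy=5)
cv2.imwrite("pics/s8.png",np.hstack([a,b]))
E
```

```text
t: 11.0
tcp_pos: [0.5234, 0.2272, 0.2138]
tool_rot: [-1.571, -0.0, 0.165]
force: [0.1, -0.3, -1.5]
width: 0.0305
t: 12.25
tcp_pos: [0.5234, 0.2272, 0.2127]
tool_rot: [-1.571, 0.0, 0.165]
force: [0.5, -0.6, 0.1]
width: 0.051
[0.52339715 0.22720237 0.21269998] [-1.57079504e+00  4.49433633e-07  1.65192862e-01] [ 0.48 -0.61  0.12] [-0.    0.03  0.04] 0.051012086631023655
```

View pics/w8.png

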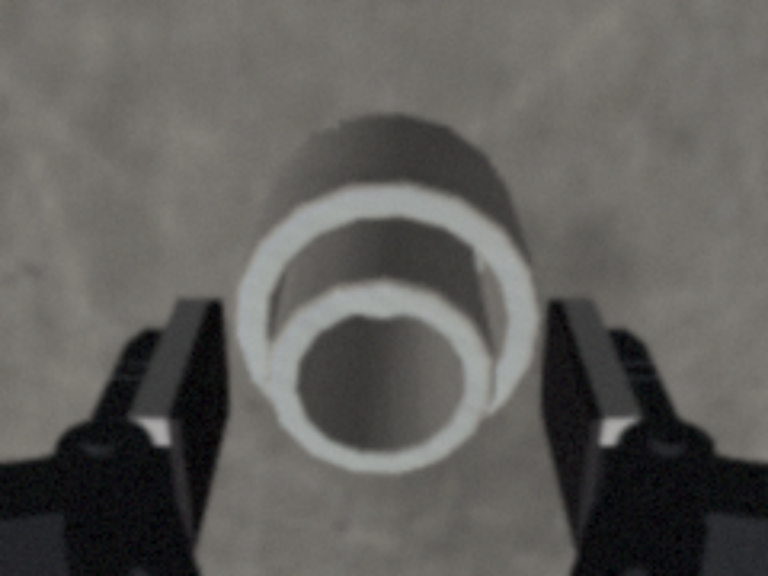

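View pics/s8.png

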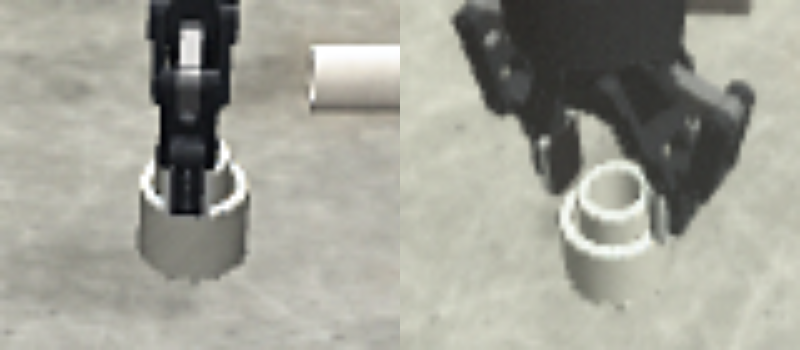

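```bash
python3 -m inch '[[0.2,0,0,0,0,0,0],[0,0,0,0,0,0,0],[0,0,0,0,0,0,0],[0,0,0,0,0,0,0],[0,0,0,0,0,0,0],[0,0,0,0,0,0,0],[0,0,0,0,0,0,0],[0,0,0,0,0,0,0],[0,0,0,0,0,0,0],[0,0,0,0,0,0,0]]'
python3 - <<'E'
from h import *
s,p,r=pose(); W={n:bot.snapshot(n) for n in("wrist","scene","side")}
w=W["wrist"]; print(p,s["width"])
g=w["color"].astype(np.float32).mean(2); cv2.imwrite("pics/w9.png",w["color"][:,:,::-1])
I=R.identity(); O=np.zeros(3); pr=lambda X:wproj(w,X,O,I)
mk=lambda d:(lambda a,b:np.c_[a,0*a+d,b])
for z in(.052,.056,.060): print("bush",z,np.round(rimfit(g,pr,mk(p[2]-z),.0175,.0125,(0,0)),4))
print("boss",np.round(rimfit(g,pr,mk(p[2]-.04),.0255,.0195,(0,0),arc=(np.pi*.55,np.pi*1.45)),4))
X=wcloud(w,np.ones((400,640),bool),p,r)
d=np.hypot(*(X[:,:2]-[.5234,.2272]).T); k=(d<.024)&(X[:,2]<.09); h,e=np.histogram(X[k,2],bins=np.arange(-.004,.08,.002)); print(dict(zip((e[:-1]*1e3).round(),h)))
for c in("side","scene"):
    X=cloud(W[c],np.ones((400,640),bool)); d=np.hypot(*(X[:,:2]-[.522,.228]).T); k=(d<.018)&(X[:,2]<.08); print(c,np.percentile(X[k,2],[50,80,90,97]).round(4))
    q=W[c];g=q["color"].astype(np.float32).mean(2)
    print([np.round(rimfit(g,lambda X:proj(q,X),lambda a,b:np.c_[a,b,0*a+z],.0175,.0125,(.522,.228)),4).tolist() for z in(.052,.056,.06)])
E
```

```text
t: 13.65
tcp_pos: [0.5234, 0.2272, 0.2127]
tool_rot: [-1.571, -0.0, 0.165]
force: [-0.1, 0.5, -0.9]
width: 0.0855
[0.52340276 0.22718994 0.21271598] 0.0855135757825826
bush 0.052 [ 7.34302e+01  2.70000e-03 -6.00000e-04]
bush 0.056 [ 7.25091e+01 -0.00000e+00 -3.00000e-04]
bush 0.06 [ 6.88305e+01 -2.70000e-03 -0.00000e+00]
boss [ 8.14452e+01 -3.00000e-04 -0.00000e+00]
{np.float64(-4.0): np.int64(0), np.float64(-2.0): np.int64(3), np.float64(0.0): np.int64(0), np.float64(2.0): np.int64(2), np.float64(4.0): np.int64(22), np.float64(6.0): np.int64(4), np.float64(8.0): np.int64(9), np.float64(10.0): np.int64(37), np.float64(12.0): np.int64(43), np.float64(14.0): np.int64(43), np.float64(16.0): np.int64(51), np.float64(18.0): np.int64(62), np.float64(20.0): np.int64(54), np.float64(22.0): np.int64(69), np.float64(24.0): np.int64(91), np.float64(26.0): np.int64(79), np.float64(28.0): np.int64(99), np.float64(30.0): np.int64(163), np.float64(32.0): np.int64(181), np.float64(34.0): np.int64(185), np.float64(36.0): np.int64(219), np.float64(38.0): np.int64(1126), np.float64(40.0): np.int64(489), np.float64(42.0): np.int64(198), np.float64(44.0): np.int64(206), np.float64(46.0): np.int64(237), np.float64(48.0): np.int64(219), np.float64(50.0): np.int64(233), np.float64(52.0): np.int64(267), np.float64(54.0): np.int64(1340), np.float64(56.0): np.int64(357), np.float64(58.0): np.int64(0), np.float64(60.0): np.int64(0), np.float64(62.0): np.int64(0), np.float64(64.0): np.int64(0), np.float64(66.0): np.int64(0), np.float64(68.0): np.int64(0), np.float64(70.0): np.int64(0), np.float64(72.0): np.int64(0), np.float64(74.0): np.int64(0), np.float64(76.0): np.int64(0)}
side [0.0492 0.0565 0.0577 0.0585]
[[20.1855, 0.5232, 0.222], [27.4441, 0.5226, 0.2259], [26.4435, 0.5217, 0.231]]
scene [0.0506 0.0557 0.0563 0.0576]
[[63.9383, 0.5223, 0.2292], [63.3582, 0.5199, 0.2268], [62.7694, 0.5178, 0.2244]]
```

View pics/w9.png

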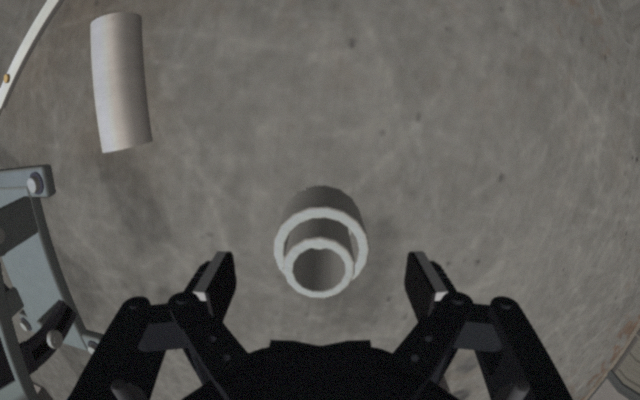

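```bash
python3 -m inch '[[0,0,20,0,0,0,0],[0,0,38,0,0,0,0],[0,0,40.5,0,0,0,0],[0,0,40.5,0,0,0,0],[0.6,0,40.5,0,0,0,0],[1,0,40.5,0,0,0,0],[1,0,40.5,0,0,0,0],[1,0,40.5,0,0,0,0],[1,0,40.5,0,0,0,0],[1,0,40.5,0,0,0,0]]' 70
python3 - <<'E'
from h import *
s,p,r=pose(); print(p,s["tool_rot"],s["force"].round(2),s["moment"].round(2),s["width"])
rows(([.5234,.2272,.30],TR(.165)),([.5234,.2272,.30],TR(.165,.281)))
E
```

```text
t: 15.05
tcp_pos: [0.5239, 0.2275, 0.1733]
tool_rot: [-1.57, -0.002, 0.165]
force: [-1.1, 0.6, 5.8]
width: 0.0475
[0.52394302 0.22745732 0.17333857] [-1.57030852 -0.00175888  0.16517961] [-1.06  0.63  5.77] [ 0.12  0.16 -0.05] 0.04750009028223305
[-4.000e-01 -1.267e+02 -1.000e-01] [-0.0005  0.0002  0.0018]
[-4.000e-01 -1.267e+02 -1.000e-01] [-5.000e-04  1.000e-04 -2.792e-01]
```

```bash
cat >> h.py <<'E'
def nrm(yaw,tilt): return np.array([-np.cos(yaw)*np.sin(tilt),-np.sin(yaw)*np.sin(tilt),np.cos(tilt)])
E
python3 - <<'E'
from h import *
S=np.array([.6185,-.051,.1035]);n=nrm(.165,.281)
rows((S+n*(.1733+.08),TR(.165,.281)))
E
python3 -m inch '[[1,0,-40,0,0,0,0],[1,0,-90,0,0,0,0],[1,0,-127,0,0,0,0],[1,0,-127,0,0,0,0],[1,0,-127,0,0,0,0],[1,0,-127,0,0,0,0],[1,0,-127,0,0,0,0],[1,0,-127,0,0,0,0],[1,0,-127,0,0,0,0],[1,0,-127,0,0,0,0]]'
python3 - <<'E'
from h import *
s,p,r=pose(); print(p,s["tool_rot"],s["force"].round(2),s["moment"].round(2),s["width"])
S=np.array([.6185,-.051,.1035]);n=nrm(.165,.281)
rows((S+n*(.1733+.08),TR(.165,.281)))
w=bot.snapshot("wrist");cv2.imwrite("pics/w10.png",w["color"][:,:,::-1])
w=bot.snapshot("side");cv2.imwrite("pics/s10.png",cv2.resize(w["color"][60:260,230:430,::-1],None,fx=3,fy=3))
E
```

```text
[ -22.5 -173.7 -290.1] [-5.000e-04  1.000e-04 -2.792e-01]
t: 16.3
tcp_pos: [0.5234, 0.2272, 0.2993]
tool_rot: [-1.571, -0.0, 0.165]
force: [0.5, 0.0, -3.6]
width: 0.0482
[0.52344201 0.22723108 0.29926916] [-1.57078303e+00 -1.69736134e-04  1.65200084e-01] [ 0.49  0.03 -3.56] [ 0.01 -0.03 -0.02] 0.04816676341934101
[ -22.2  -47.6 -290.1] [-0.000e+00  2.000e-04 -2.808e-01]
```

View pics/w10.png

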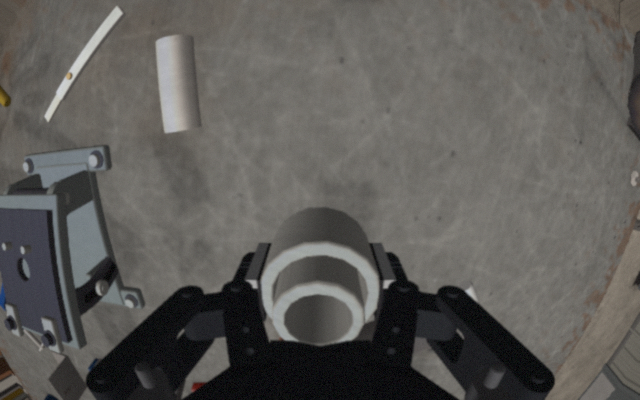

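View pics/s10.png

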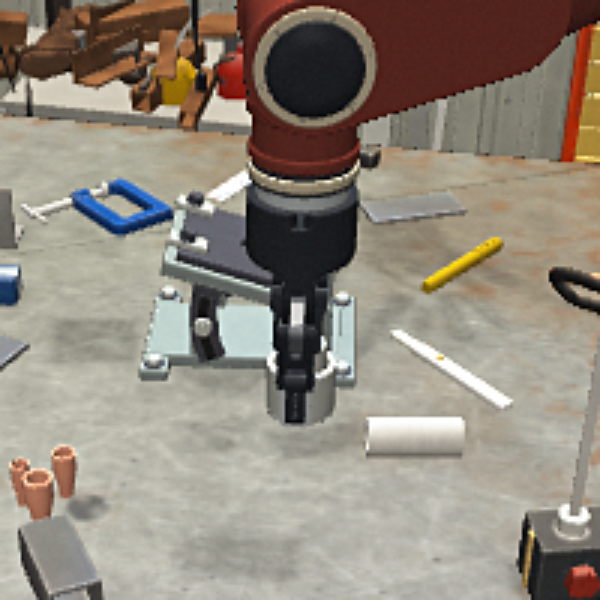

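```bash
python3 -m inch '[[1,0,-30,-20,0,0,0],[1,-5,-48,-65,0,0,-0.05],[1,-9,-48,-115,0,0,-0.11],[1,-13,-48,-165,0,0,-0.17],[1,-17,-48,-215,0,0,-0.23],[1,-20,-48,-260,0,0,-0.281],[1,-22,-48,-290,0,0,-0.281],[1,-22,-48,-290,0,0,-0.281],[1,-22,-48,-290,0,0,-0.281],[1,-22,-48,-290,0,0,-0.281]]'
python3 - <<'E'
from h import *
s,p,r=pose(); print(p,s["tool_rot"],s["force"].round(2),s["moment"].round(2),s["width"],s["qvel"].round(3))
w=bot.snapshot("wrist");cv2.imwrite("pics/w11.png",w["color"][:,:,::-1])
S=np.array([.6185,-.051,.1035]);T=TR(.165,.281)
for d,l in(([0,0,0],"seat"),([-.0226,.019,.010],"pinL"),([-.0226,-.019,.010],"pinR"),([-.0226,.019,.0],"pinL0"),([-.0226,-.019,.0],"pinR0")):
    X=S+np.array(d)[0]*T.apply([1,0,0])+d[1]*T.apply([0,0,1])-d[2]*T.apply([0,1,0]); print(l,wproj(w,X,p,r).round(1))
w=bot.snapshot("side");cv2.imwrite("pics/s11.png",cv2.resize(w["color"][60:260,230:430,::-1],None,fx=3,fy=3))
E
```

```text
t: 17.65
tcp_pos: [0.5493, -0.0615, 0.3471]
tool_rot: [-1.57, -0.281, 0.166]
force: [0.4, 1.2, -4.0]
width: 0.0479
[ 0.54929553 -0.06154628  0.34708777] [-1.57047894 -0.28061916  0.16648295] [ 0.37  1.19 -3.97] [ 0.02  0.24 -0.01] 0.04791512850396579 [ 0.003  0.002 -0.001 -0.002 -0.002 -0.002]
seat [[316.9 202.3]]
pinL [[343.6 176.9]]
pinR [[290.  176.9]]
pinL0 [[342.6 173.5]]
pinR0 [[291.2 173.5]]
```

View pics/w11.png

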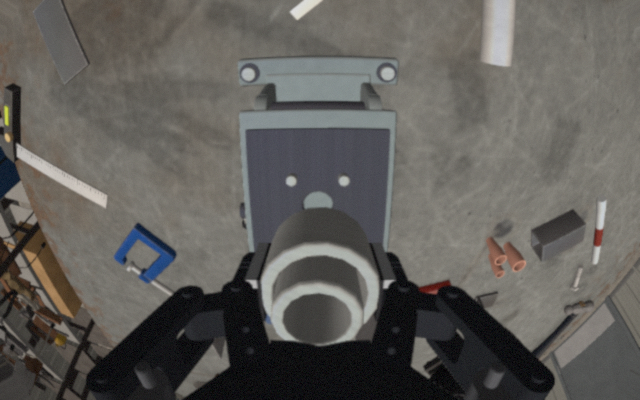

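View pics/s11.png

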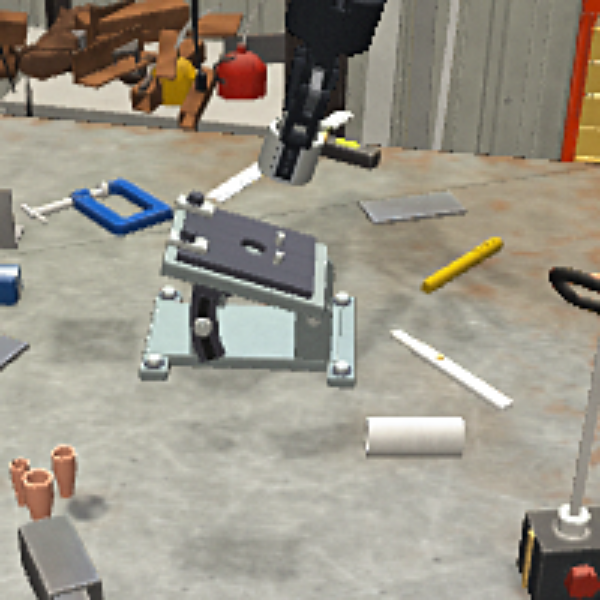

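```bash
python3 - <<'E'
from h import *
s,p,r=pose(); w=bot.snapshot("wrist"); I=R.identity(); O=np.zeros(3)
g=w["color"].astype(np.float32).mean(2)
m=np.zeros((400,640),np.uint8); cv2.fillPoly(m,[np.array([[256,135],[384,135],[384,225],[372,225],[350,205],[320,198],[290,205],[268,225],[252,225]],np.int32)],1)
m[(g>115)]=0; m=cv2.erode(m,np.ones((3,3)))
cv2.imwrite("pics/w12.png",cv2.resize(w["color"][120:260,220:420,::-1],None,fx=4,fy=4,interpolation=cv2.INTER_CUBIC))
X=wcloud(w,m>0,O,I); 
for _ in range(4):
    c0=X.mean(0);nn=np.linalg.svd(X-c0,full_matrices=False)[2][2];nn*=-np.sign(nn[1]);e=(X-c0)@nn;X=X[abs(e)<max(.002,2.5*e.std())]
print(len(X),"tool-frame normal",nn.round(4),"rms",e.std().round(5),"plane d at x=z=0",(c0@nn/nn[1]).round(4))
print("world normal",r.apply(nn).round(4))
pr=lambda X:wproj(w,X,O,I); mk=lambda d:(lambda a,b:np.c_[a,0*a+d,b])
for d in(.131,.133,.135):print("boss rim",d,np.round(rimfit(g,pr,mk(d),.0255,.0195,(0,0),arc=(np.pi*.55,np.pi*1.45)),4))
print("bush rim",np.round(rimfit(g,pr,mk(.1173),.0175,.0125,(0,0)),4))
# pins: centroid of bright blobs
for (u,v) in((291,181),(344,181)):
    k=np.zeros_like(g); k[v-7:v+8,u-7:u+8]=1; b=(g>130)&(k>0); ys,xs=np.nonzero(b); uv=(xs.mean(),ys.mean())
    o,d=wray(w,uv,O,I); q=(c0+.010*nn-o)@nn/(d@nn); print("pin",np.round(uv,1),b.sum(),(o+d*q).round(4))
E
```

```text
9026 tool-frame normal [ 2.0e-04 -1.0e+00 -1.1e-03] rms 0.00064 plane d at x=z=0 0.2544
world normal [-0.2729 -0.0471  0.9609]
boss rim 0.131 [ 1.029062e+02 -1.800000e-03 -0.000000e+00]
boss rim 0.133 [ 1.05211e+02 -1.20000e-03 -3.00000e-04]
boss rim 0.135 [ 1.065208e+02 -9.000000e-04 -6.000000e-04]
bush rim [ 7.04391e+01 -4.20000e-03 -9.00000e-04]
pin [290.7 180.6] 79 [-0.0198  0.2445 -0.0198]
pin [343.6 180.5] 84 [-0.0199  0.2444  0.018 ]
```

View pics/w12.png

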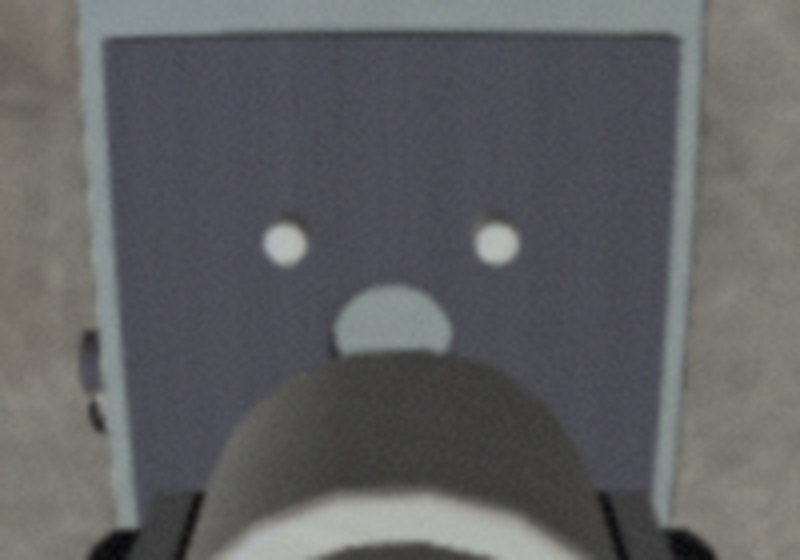

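```bash
python3 -m inch '[[1,3,20,-0.6,0,0,0],[1,6,40,-0.6,0,0,0],[1,7,58,-0.6,0,0,0],[1,7,66,-0.6,0,0,0],[1,7,66,-0.6,0,0,0],[1,7,66,-0.6,0,0,0],[1,7,66,-0.6,0,0,0],[1,7,66,-0.6,0,0,0],[1,7,66,-0.6,0,0,0],[1,7,66,-0.6,0,0,0]]'
python3 - <<'E'
from h import *
s,p,r=pose(); print(p,s["tool_rot"],"force tool",r.inv().apply(s["force"]).round(2),s["moment"].round(2),s["width"])
I=R.identity(); O=np.zeros(3)
w=bot.snapshot("wrist"); g=w["color"].astype(np.float32).mean(2)
cv2.imwrite("pics/w13.png",cv2.resize(w["color"][120:320,220:420,::-1],None,fx=3,fy=3,interpolation=cv2.INTER_CUBIC))
w2=bot.snapshot("side");cv2.imwrite("pics/s13.png",cv2.resize(w2["color"][90:200,260:370,::-1],None,fx=5,fy=5))
w3=bot.snapshot("scene");cv2.imwrite("pics/c13.png",cv2.resize(w3["color"][180:320,360:500,::-1],None,fx=4,fy=4))
E
```

```text
t: 19.05
tcp_pos: [0.5742, -0.059, 0.2858]
tool_rot: [-1.571, -0.281, 0.165]
force: [0.1, -0.8, -3.7]
width: 0.0481
[ 0.57415254 -0.05895872  0.28580639] [-1.57081944 -0.28108791  0.16514867] force tool [-1.07  3.56 -0.77] [-0.04  0.25 -0.06] 0.0480834215068966
```

View pics/w13.png

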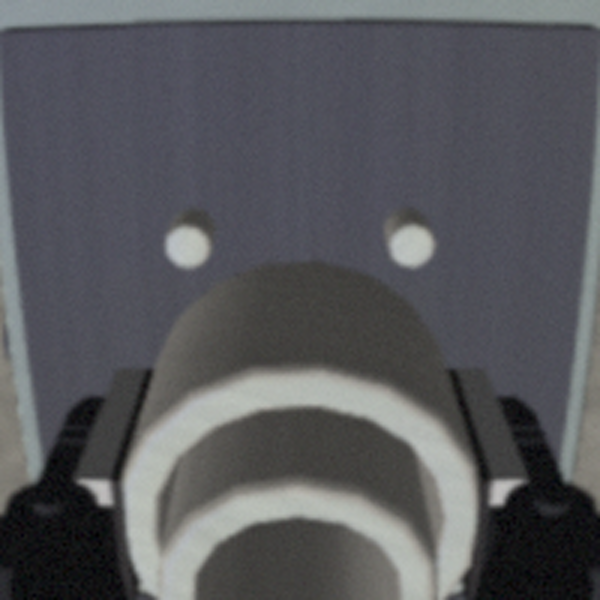

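View pics/s13.png

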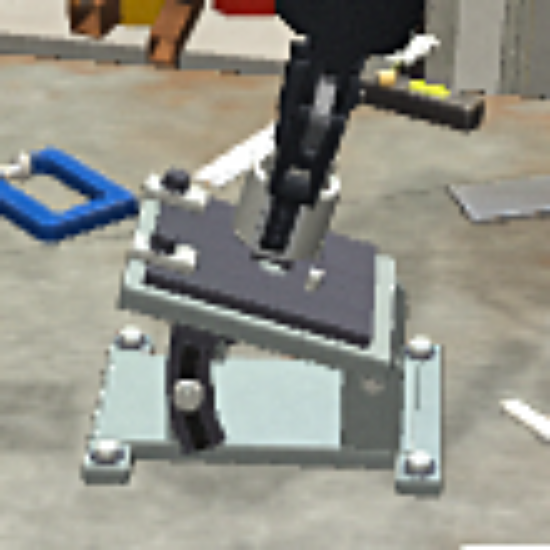

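View pics/c13.png

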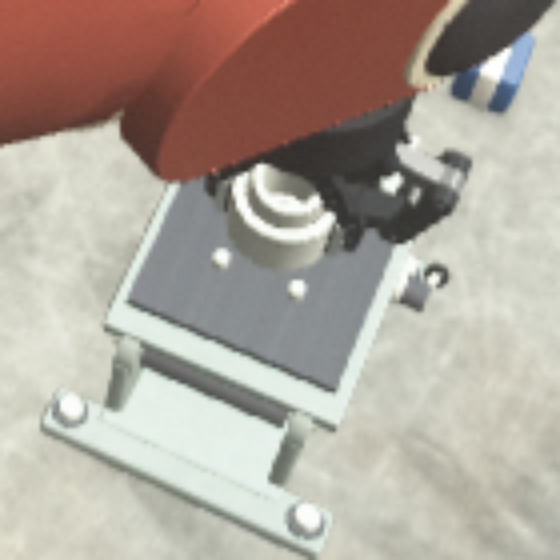

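```bash
python3 -m inch '[[1,0,6,0,0,0,0],[1,0,11,0,0,0,0],[1,0,12.5,0,0,0,0],[1,0,13.5,0,0,0,0],[1,0,14,0,0,0,0],[1,0,14,0,0,0,0],[1,0,14,0,0,0,0],[1,0,14,0,0,0,0],[1,0,14,0,0,0,0],[1,0,14,0,0,0,0]]'
python3 - <<'E'
from h import *
s,p,r=pose(); print(p,s["tool_rot"],"force tool",r.inv().apply(s["force"]).round(2),"moment tool",r.inv().apply(s["moment"]).round(2),s["width"])
E
```

```text
t: 20.45
tcp_pos: [0.578, -0.0583, 0.2723]
tool_rot: [-1.571, -0.281, 0.165]
force: [1.4, 0.4, -4.1]
width: 0.048
[ 0.57799082 -0.05830811  0.2722801 ] [-1.57077315 -0.28099235  0.16518229] force tool [0.27 4.39 0.12] moment tool [-0.04 -0.01  0.26] 0.047957101798044535
```

No contact yet, so I'll keep going down in small steps.

```bash
python3 -m inch '[[1,0,0.3,0,0,0,0],[1,0,0.6,0,0,0,0],[1,0,0.9,0,0,0,0],[1,0,1.2,0,0,0,0],[1,0,1.4,0,0,0,0],[1,0,1.5,0,0,0,0],[1,0,1.5,0,0,0,0],[1,0,1.5,0,0,0,0],[1,0,1.5,0,0,0,0],[1,0,1.5,0,0,0,0]]'
python3 - <<'E'
from h import *
s,p,r=pose(); print(p,s["tool_rot"],"force tool",r.inv().apply(s["force"]).round(2),"moment tool",r.inv().apply(s["moment"]).round(2),s["width"])
E
```

```text
t: 21.7
tcp_pos: [0.5783, -0.0583, 0.2719]
tool_rot: [-1.571, -0.28, 0.166]
force: [-8.5, -1.7, 5.1]
width: 0.0478
[ 0.5783245  -0.05832234  0.27193329] [-1.57079901 -0.28020138  0.16561994] force tool [-6.87 -7.29 -0.29] moment tool [ 0.33 -0.04  1.07] 0.04779601868038917
```

```bash
python3 -m inch '[[1,0,-0.6,0,0,0,0],[1,0,-1,0,0,0,0],[1,-0.5,-1,0,0,0,0],[1,-1,-1,0,0,0,0],[1,-1.5,-1,0,0,0,0],[1,-2,-1,0,0,0,0],[1,-2,-1,0,0,0,0],[1,-2,-1,0,0,0,0],[1,-2,-1,0,0,0,0],[1,-2,-1,0,0,0,0]]'
python3 - <<'E'
from h import *
s,p,r=pose(); print(p,s["tool_rot"],"force tool",r.inv().apply(s["force"]).round(2),"moment tool",r.inv().apply(s["moment"]).round(2),s["width"])
w=bot.snapshot("wrist")
cv2.imwrite("pics/w14.png",cv2.resize(w["color"][120:320,220:420,::-1],None,fx=3,fy=3,interpolation=cv2.INTER_CUBIC))
w2=bot.snapshot("side");cv2.imwrite("pics/s14.png",cv2.resize(w2["color"][90:200,260:370,::-1],None,fx=5,fy=5))
E
```

```text
t: 22.95
tcp_pos: [0.5763, -0.0587, 0.2714]
tool_rot: [-1.571, -0.281, 0.165]
force: [1.1, -0.3, -0.4]
width: 0.048
[ 0.57634093 -0.0586623   0.27143006] [-1.57106911 -0.28139977  0.16523192] force tool [ 0.88  0.62 -0.45] moment tool [-0.01  0.04  0.01] 0.048021883129845754
```

View pics/w14.png

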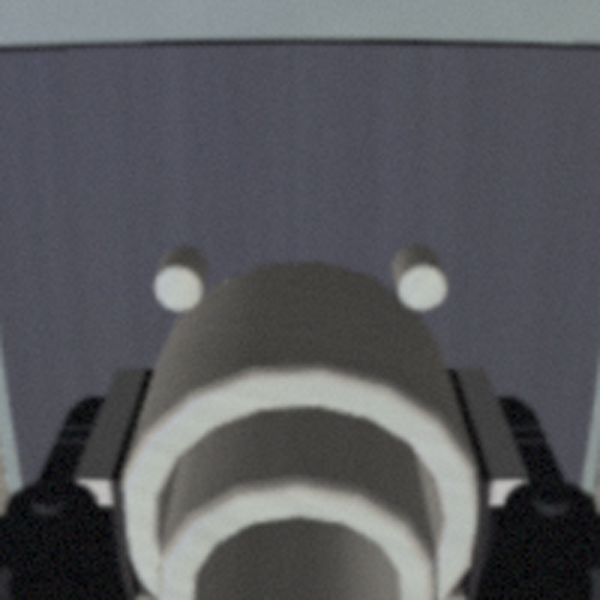

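View pics/s14.png

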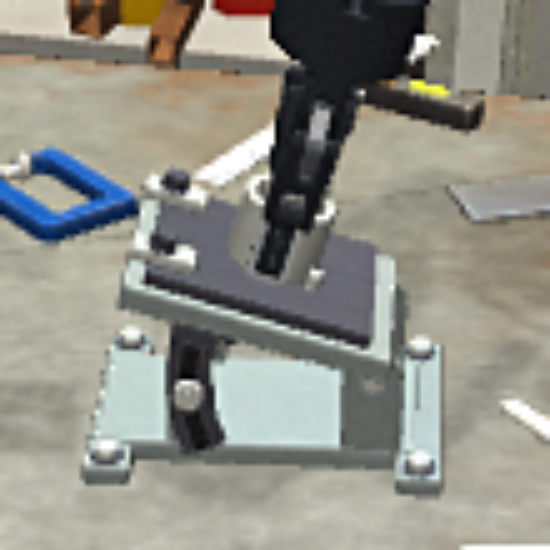

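```bash
python3 -m inch '[[1,-0.4,0,0,0,0,0],[1,-0.8,0,0,0,0,0],[1,-1.2,0,0,0,0,0],[1,-1.6,0,0,0,0,0],[1,-1.8,0,0,0,0,0],[1,-1.8,0,0,0,0,0],[1,-1.8,0,0,0,0,0],[1,-1.8,0,0,0,0,0],[1,-1.8,0,0,0,0,0],[1,-1.8,0,0,0,0,0]]'
python3 - <<'E'
from h import *
s,p,r=pose(); print(p,s["tool_rot"],"force tool",r.inv().apply(s["force"]).round(2),"moment tool",r.inv().apply(s["moment"]).round(2),s["width"])
E
```

```text
t: 24.3
tcp_pos: [0.5746, -0.0589, 0.2709]
tool_rot: [-1.571, -0.281, 0.165]
force: [0.7, 0.9, 1.9]
width: 0.0478
[ 0.57459381 -0.05886837  0.27088778] [-1.57078181 -0.28122133  0.16520879] force tool [ 1.31 -1.55  0.78] moment tool [ 0.17  0.1  -0.07] 0.04775660607508774
```

```bash
python3 -m inch '[[1,-0.3,-0.2,0,0,0,0],[1,-0.6,-0.2,0,0,0,0],[1,-0.9,-0.2,0,0,0,0],[1,-1.2,-0.2,0,0,0,0],[1,-1.2,-0.2,0,0,0,0],[1,-1.2,-0.2,0,0,0,0],[1,-1.2,-0.2,0,0,0,0],[1,-1.2,-0.2,0,0,0,0],[1,-1.2,-0.2,0,0,0,0],[1,-1.2,-0.2,0,0,0,0]]'
python3 - <<'E'
from h import *
s,p,r=pose(); print(p,s["tool_rot"],"force tool",r.inv().apply(s["force"]).round(2),"moment tool",r.inv().apply(s["moment"]).round(2),s["width"])
w=bot.snapshot("wrist")
cv2.imwrite("pics/w15.png",cv2.resize(w["color"][150:300,240:400,::-1],None,fx=4,fy=4,interpolation=cv2.INTER_CUBIC))
E
```

```text
t: 25.55
tcp_pos: [0.5733, -0.0591, 0.2705]
tool_rot: [-1.571, -0.281, 0.165]
force: [3.5, -0.1, -0.6]
width: 0.0479
[ 0.57333884 -0.05908944  0.27054906] [-1.57084466 -0.28103772  0.16519084] force tool [ 3.19  1.5  -0.72] moment tool [-0.    0.04 -0.28] 0.0479343350977625
```

View pics/w15.png

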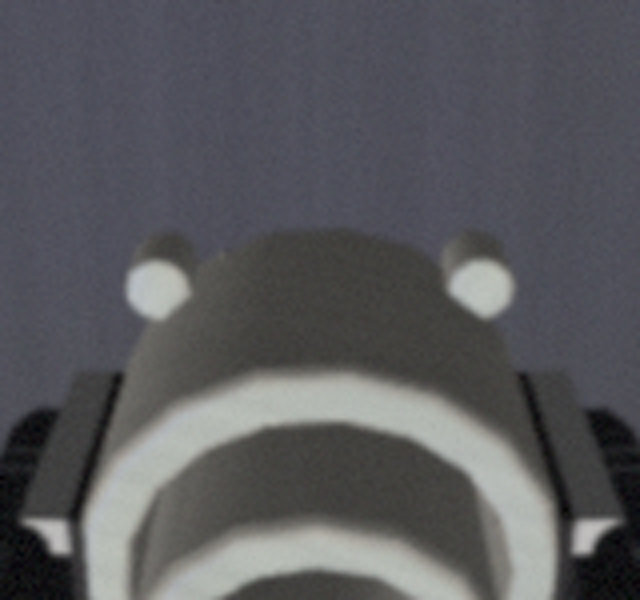

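```bash
python3 -m inch '[[1,-0.2,0,0,0,0,0],[1,-0.4,0,0,0,0,0],[1,-0.5,0,0,0,0,0],[1,-0.5,0,0,0,0,0],[1,-0.5,0,0,0,0,0],[1,-0.5,0,0,0,0,0],[1,-0.5,0,0,0,0,0],[1,-0.5,0,0,0,0,0],[1,-0.5,0,0,0,0,0],[1,-0.5,0,0,0,0,0]]'
python3 - <<'E'
from h import *
s,p,r=pose(); print(p,s["tool_rot"],"force tool",r.inv().apply(s["force"]).round(2),"moment tool",r.inv().apply(s["moment"]).round(2),s["width"])
E
```

```text
t: 26.85
tcp_pos: [0.5731, -0.0591, 0.2705]
tool_rot: [-1.571, -0.282, 0.165]
force: [5.6, -0.3, -4.1]
width: 0.0476
[ 0.57305722 -0.05912339  0.27054861] [-1.57092034 -0.28194513  0.16507453] force tool [ 4.1   5.45 -1.21] moment tool [-0.04  0.05 -0.65] 0.04760401886938596
```

```bash
python3 -m inch '[[1,-0.1,0.3,-0.15,0,0,0],[1,-0.2,0.6,-0.15,0,0,0],[1,-0.3,0.9,-0.15,0,0,0],[1,-0.3,1.2,-0.15,0,0,0],[1,-0.3,1.2,-0.15,0,0,0],[1,-0.3,1.2,-0.15,0,0,0],[1,-0.3,1.2,-0.15,0,0,0],[1,-0.3,1.2,-0.15,0,0,0],[1,-0.3,1.2,-0.15,0,0,0],[1,-0.3,1.2,-0.15,0,0,0]]'
python3 - <<'E'
from h import *
s,p,r=pose(); print(p,s["tool_rot"],"force tool",r.inv().apply(s["force"]).round(2),"moment tool",r.inv().apply(s["moment"]).round(2),s["width"])
E
```

```text
t: 28.1
tcp_pos: [0.5732, -0.0592, 0.2704]
tool_rot: [-1.571, -0.282, 0.165]
force: [0.7, 1.8, 6.4]
width: 0.0477
[ 0.57318412 -0.05919446  0.27044424] [-1.57061538 -0.28188536  0.16533056] force tool [ 2.7  -5.86  1.68] moment tool [ 0.5   0.09 -0.18] 0.047680662191889135
```

```bash
cat >> h.py <<'E'
def avg(n=6):
    F=[];M=[];Q=[]
    for _ in range(n):
        s,p,r=pose(); F.append(r.inv().apply(s["force"]));M.append(r.inv().apply(s["moment"]));Q.append(np.r_[p,s["tool_rot"]]);bot.snapshot("side")
    print("t",s["t"],"F",np.mean(F,0).round(2),"sd",np.std(F,0).round(2),"M",np.mean(M,0).round(3),"pose",np.mean(Q,0).round(4),"w",s["width"])
E
python3 -m inch '[[1,-0.1,0.2,0.05,0,0,0],[1,-0.1,0.4,0.05,0,0,0],[1,-0.1,0.4,0.05,0,0,0],[1,-0.1,0.4,0.05,0,0,0],[1,-0.1,0.4,0.05,0,0,0],[1,-0.1,0.4,0.05,0,0,0],[1,-0.1,0.4,0.05,0,0,0],[1,-0.1,0.4,0.05,0,0,0],[1,-0.1,0.4,0.05,0,0,0],[1,-0.1,0.4,0.05,0,0,0]]'
python3 -c "
from h import *
avg(8)"
```

```text
t: 29.35
tcp_pos: [0.5732, -0.0592, 0.2704]
tool_rot: [-1.571, -0.282, 0.165]
force: [-1.1, 1.4, 8.0]
width: 0.0479
t 29.7 F [ 1.32 -8.1   2.24] sd [0.52 0.33 0.52] M [ 0.56   0.086 -0.043] pose [ 0.5732 -0.0592  0.2704 -1.5707 -0.2818  0.1654] w 0.04780543640403385
```

```bash
python3 -m inch '[[1,-0.2,0.1,0.15,0,0,0],[1,-0.2,0.17,0.15,0,0,0],[1,-0.2,0.17,0.15,0,0,0],[1,-0.2,0.17,0.15,0,0,0],[1,-0.2,0.17,0.15,0,0,0],[1,-0.2,0.17,0.15,0,0,0],[1,-0.2,0.17,0.15,0,0,0],[1,-0.2,0.17,0.15,0,0,0],[1,-0.2,0.17,0.15,0,0,0],[1,-0.2,0.17,0.15,0,0,0]]'
python3 - <<'E'
from h import *
avg(6)
s,p,r=pose(); I=R.identity();O=np.zeros(3)
w=bot.snapshot("wrist"); c=bot.snapshot("scene"); d=bot.snapshot("side"); g=w["color"].astype(np.float32).mean(2)
cv2.imwrite("pics/w16.png",cv2.resize(w["color"][150:300,240:400,::-1],None,fx=4,fy=4,interpolation=cv2.INTER_CUBIC))
cv2.imwrite("pics/sc16.png",np.hstack([cv2.resize(d["color"][110:190,280:360,::-1],None,fx=5,fy=5),cv2.resize(c["color"][190:270,390:470,::-1],None,fx=5,fy=5)]))
m=np.zeros((400,640),np.uint8); cv2.fillPoly(m,[np.array([[235,150],[405,150],[405,190],[235,190]],np.int32)],1); m[g>115]=0
X=wcloud(w,m>0,O,I)
for _ in range(4):
    c0=X.mean(0);nn=np.linalg.svd(X-c0,full_matrices=False)[2][2];nn*=-np.sign(nn[1]);e=(X-c0)@nn;X=X[abs(e)<max(.002,2.5*e.std())]
print(len(X),"tool-frame normal",nn.round(4),"rms",e.std().round(5),"d",(c0@nn/nn[1]).round(4), "world",r.apply(nn).round(4))
bush=np.round(rimfit(g,lambda X:wproj(w,X,O,I),lambda a,b:np.c_[a,0*a+.1165,b],.0175,.0125,(-.003,0)),4); print("bush",bush)
E
```

```text
t: 31.0
tcp_pos: [0.5731, -0.0592, 0.2704]
tool_rot: [-1.571, -0.282, 0.165]
force: [-1.3, 1.9, 8.6]
width: 0.0478
t 31.25 F [ 1.27 -8.62  2.05] sd [0.54 0.5  0.58] M [ 0.525  0.102 -0.046] pose [ 0.5731 -0.0592  0.2704 -1.571  -0.2822  0.1654] w 0.04788355926384902
6970 tool-frame normal [ 0.0057 -1.     -0.0026] rms 0.00061 d 0.1743 world [-0.2689 -0.0473  0.962 ]
bush [ 6.70959e+01 -5.40000e-03 -0.00000e+00]
```

View pics/w16.png

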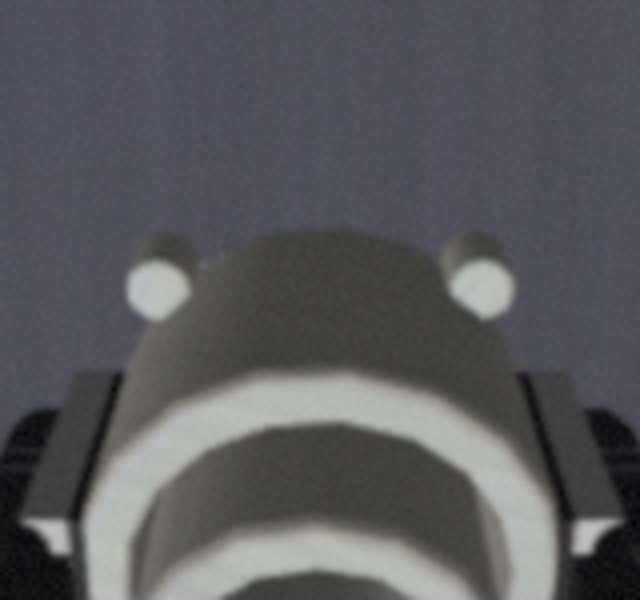

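View pics/sc16.png

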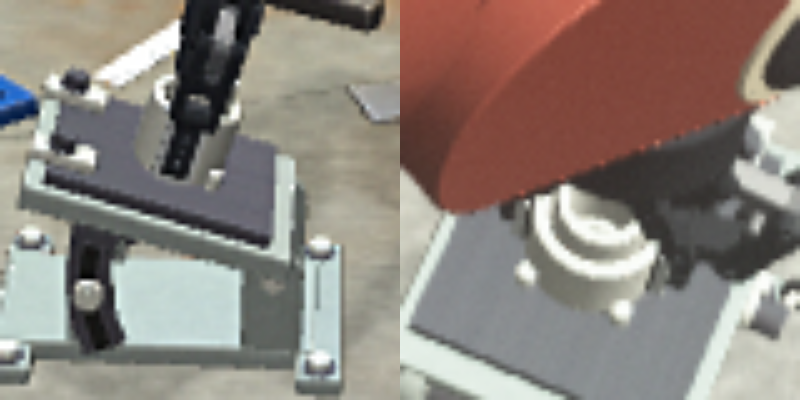

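```bash
python3 -m inch '[[1,-0.05,0.1,-0.1,0.001,0,0],[1,-0.1,0.2,-0.2,0.002,0,0],[1,-0.1,0.28,-0.25,0.003,0,0],[1,-0.1,0.28,-0.25,0.003,0,0],[1,-0.1,0.28,-0.25,0.003,0,0],[1,-0.1,0.28,-0.25,0.003,0,0],[1,-0.1,0.28,-0.25,0.003,0,0],[1,-0.1,0.28,-0.25,0.003,0,0],[1,-0.1,0.28,-0.25,0.003,0,0],[1,-0.1,0.28,-0.25,0.003,0,0]]'
python3 -c "
from h import *
avg(8)"
```

```text
t: 32.7
tcp_pos: [0.5732, -0.0595, 0.2704]
tool_rot: [-1.569, -0.282, 0.166]
force: [-1.9, 2.0, 9.8]
width: 0.0477
t 33.05 F [ 0.57 -9.97  1.78] sd [0.59 0.5  0.44] M [0.272 0.144 0.079] pose [ 0.5732 -0.0596  0.2704 -1.5687 -0.2823  0.1656] w 0.047818059170337116
```

```bash
python3 -m inch '[[1,-0.15,0,0.1,0,0,0],[1,-0.3,0,0.1,0,0,0],[1,-0.3,0.03,0.1,0,0,0],[1,-0.3,0.03,0.1,0,0,0],[1,-0.3,0.03,0.1,0,0,0],[1,-0.3,0.03,0.1,0,0,0],[1,-0.3,0.03,0.1,0,0,0],[1,-0.3,0.03,0.1,0,0,0],[1,-0.3,0.03,0.1,0,0,0],[1,-0.3,0.03,0.1,0,0,0]]'
python3 - <<'E'
from h import *
avg(8)
s,p,r=pose(); I=R.identity();O=np.zeros(3)
w=bot.snapshot("wrist"); c=bot.snapshot("scene"); g=w["color"].astype(np.float32).mean(2)
cv2.imwrite("pics/w17.png",w["color"][:,:,::-1]); cv2.imwrite("pics/c17.png",c["color"][:,:,::-1])
# plate from scene, visible low part
m=np.zeros((400,640),np.uint8); cv2.fillPoly(m,[np.array([[400,250],[412,256],[440,268],[452,262],[444,272],[396,256]],np.int32)],1)
X=cloud(c,m>0);n=nrm(.165,.281);S=np.array([.6185,-.051,.1035]); print("scene low plate dist to earlier plane mm",np.percentile((X-S)@n*1e3,[10,50,90]).round(1))
E
```

```text
t: 34.35
tcp_pos: [0.5731, -0.0595, 0.2704]
tool_rot: [-1.569, -0.283, 0.166]
force: [-0.4, 1.4, 9.6]
width: 0.0476
t 34.7 F [ 1.95 -9.01  1.44] sd [0.52 0.26 0.46] M [ 0.263  0.138 -0.044] pose [ 0.5731 -0.0595  0.2704 -1.5689 -0.2831  0.1656] w 0.04758864504386262
scene low plate dist to earlier plane mm [-1.6 -0.1  1.5]
```

View pics/w17.png

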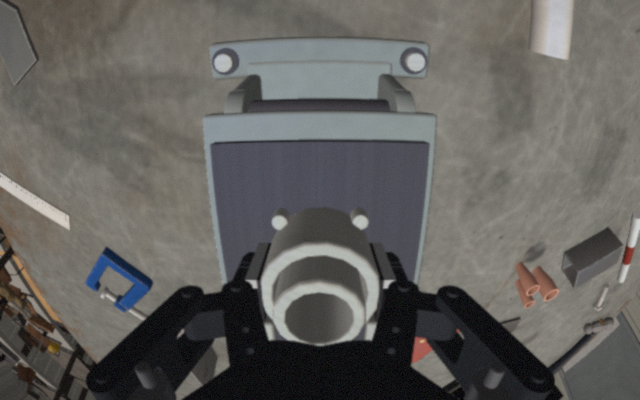

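View pics/c17.png

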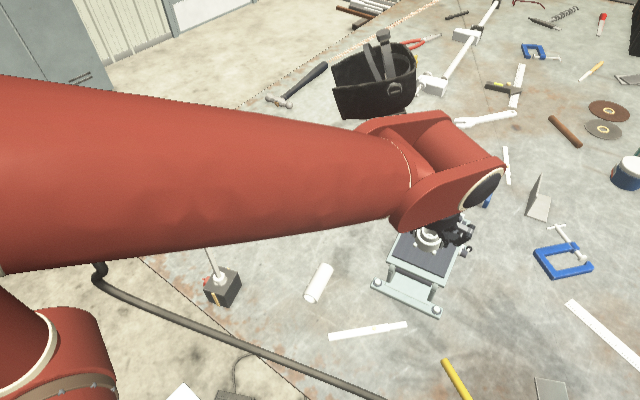

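```bash
python3 -m inch '[[1,0,0.1,0,0,0,0],[1,0,0.22,0,0,0,0],[1,0,0.22,0,0,0,0],[1,0,0.22,0,0,0,0],[1,0,0.22,0,0,0,0],[1,0,0.22,0,0,0,0],[1,0,0.22,0,0,0,0],[1,0,0.22,0,0,0,0],[1,0,0.22,0,0,0,0],[1,0,0.22,0,0,0,0]]'
python3 -c "
from h import *
avg(8)"
```

```text
t: 36.1
tcp_pos: [0.5731, -0.0595, 0.2704]
tool_rot: [-1.569, -0.283, 0.166]
force: [-2.8, 1.1, 10.1]
width: 0.0476
t 36.45 F [  0.95 -10.65   1.86] sd [0.44 0.45 0.35] M [0.298 0.127 0.076] pose [ 0.5731 -0.0595  0.2704 -1.5689 -0.2829  0.1656] w 0.047527502007651386
```

```bash
python3 -c "
from workcell import bot
print(bot.hand_in())"
```

```text
the job is handed in; nothing more can be done
None
```

I stood the bush down inside the boss until it bottomed, then set the two together on the sloped plate against both stop pins. I handed the job in at about 36.5 s with the boss still gripped and pressed onto the plate.

**Last checks**
- **Bush bottomed:** before I gripped the boss, the wrist depth showed the bush's rim at about 56 mm and the boss's at about 40 mm, the expected 16 mm difference. After seating I checked it only by eye, and it still looked nested.
- **Push:** averaged over eight readings, the wrist force along the plate normal was -10.7 N. That is a hand push of about 11 N, or about 14 N on the plate with the parts' weight (0.3–0.4 kg, by the wrist force).
- **Against the pins:** sliding down the slope, the force rose and the tool stalled. The last wrist picture shows both pins touching the boss.
- **Plate tilt:** the low part of the plate lay within about 0.1 mm (median) of the plane I measured at the start. I did not check the table's upper edge, which the arm hid.

**Disagreements**
- **Cameras:** they differed by 2–4 mm along the slope, so I found the seat by touching the plate and pins.
- **Plate angle:** the last small patch of depth read 15.8°, against 16.1° measured earlier and 16.2° for the tool. I put this down to the small patch, because the contact moments looked balanced.
- **Side force:** about 1.9 N of sideways force remained at the wrist.
- **Finger opening:** the opening read about 3–4 mm less than the true diameter on both grips.

The other loose things were not touched, as far as the pictures show.

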